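# Gauge and sort the heating-block inserts

### The arm

A 6-joint arm with a two-finger parallel gripper is mounted at the origin on the work surface. World frame = base frame: x ahead of the robot, y to its left, z up, the work surface at z = 0. Lengths are in m, angles in rad, forces in N, time in s.
With the tool pointing down it reaches from about 0.425 to 0.95 m from the base axis. Payload 3.5 kg.
Tool frame: the origin (TCP) lies on the centre line of the jaws, within the pads' length; the fingertips stand 11 mm ahead of it and the grasp point (between the pads) lies 8 mm behind it; z points along the fingers, y is the line along which they close (so a half turn about z gives the same grasp; the last joint's range is limited). The gripper opens to 85 mm and grips with 20 to 120 N. Pads are 22 mm wide; open, the fingers measure 114 mm over their backs; the gripper's body (76 mm by 85 mm) begins 54 mm behind the grasp point. The pads swing forward as they close: fully open they stand 13 mm farther back than shut.
Start: joints at [1.162, 0.286, 1.577, -0, 1.279, -0.15], TCP at [0.173, 0.653, 0.242] pointing down, gripper open.
Joint ranges: [-2.77, 2.77], [-0.9, 2.22], [0.21, 2.48], [-1.53, 4.67], [0.24, 2.81], [-2.84, 2.84]. Speed limits (rad/s): [2.79, 2.79, 3.14, 3.14, 3.14, 3.14].

### API

Orientations are given as a unit quaternion [x, y, z, w].
In Python, from plant import ctrl gives the robot as it stands.
- The arm moves only by the tool step_arm, never from a script. Its argument "motion" is a list of rows, each an object with "offset": the shift along the tool's x, y, z in m, a list of three; "twist": the turn about the tool's z in degrees. A call has 1 to 12 rows; each row is the pose to reach, as a shift and turn from the pose commanded when the call began, along the tool's axes at that moment; what a row does not reach only later rows make up. A row lasts 1/10 s, in which the tool goes at most 50 mm and 8.59 degrees, less where a joint would pass 70% of its speed; a pose out of reach is approached as far as the arm can. A call with a gripper value outside its range is refused whole. "gripper" is the finger opening in m, from 0 to 0.0854, set as the call begins (left out, the last holds). The fingers move at their own pace and stop on an object; "grip_force" is the grip in N (left out, the last holds). Time passes only in rows, so rows that repeat a pose let the fingers close. It gives the time, the measured TCP pose, the force, the opening and the grip force at its end, in the units of the state.
- ctrl.get_state(): the state, without advancing time (a new reading comes with each control period).
- ctrl.read_camera(name): name is "scene" or "top"; returns the picture (384x512x3 uint8, blue, green, red); there is no depth.
- ctrl.calibration(name): a dict with "fx", "fy", "cx", "cy" (pixels), "cam_to_world" (4x4, takes a point from camera to world coordinates). Camera axes: x right, y up, looking along -z (the intrinsics and any distortion apply to the point x, -y, -z); pixel columns grow to the right and rows downward; lengths in m; the calibration is good to about 2 mm. A picture is of the moment at which its call begins. calibration takes no time and is no camera call.
- ctrl.sign_off(): hands the job in; it is judged then, once.
The state is a dict: "time": time; "qpos": joint angles; "dq": joint speeds; "joint_efforts": joint torques, N m; "eef_pos": TCP position; "tcp_rot": TCP orientation; "contact_force": force on the tool from outside, world axes, zero at the start; "wrist_torque": the same for the moment, N m; "opening": opening from 0.0 (shut) to 1.0 (fully open); "finger_force": force on a finger pad.
Only numpy, scipy, OpenCV 4.12 (cv2) and the standard library are available. Lean on these libraries where they do the work, as an engineer would, in place of code of your own. Each camera call takes 0.05 s, during which the arm holds its last target. There are 200 camera calls.

### The job

Open the black storage case until its lid rests back on its stop, then take the depth rod from its stand and lower it to the very bottom of the well of each heating-block insert on the bench, in the order red, yellow, green, blue (some may be missing), holding it there a moment to read how deep the well is. Stand the inserts with the deep 55 mm wells upright inside the case, and those with the short 30 mm wells upright in the blue tray, hang the rod back in its stand, leave the case open, and leave the small beaker near the stand alone.

Things in the scene. Friction and masses are not known exactly. Their poses are not given: they have to be found in the camera images.
- lid (a joint): hinge of the lid of the black storage case, rad: 0 shut, grows as the lid opens upward and away from the robot; 1.9 is its stop. Below about 1.5 the lid falls shut when let go, beyond it falls back on to its stop and stays. Lid 0.3 kg, 240 x 252 x 8 mm
- lid_knob (a point): centre of the orange ball knob on the lid, 26 mm in diameter, on a thin 12 mm stem that holds its centre 30 mm above the lid's top face, half-way along the lid's free edge and 25 mm in from it (116 mm above the bench when shut)
- lid_hinge (a point): point on the lid's hinge line, half-way along it: at the case's far rim, 78 mm above the bench. The hinge line is along the case's y axis; the knob lies 215 mm from the line towards the free edge and, when shut, 38 mm above it
- case: black storage case, fixed to the bench, outside 240 (x) x 252 (y) x 78 mm high, walls and floor 6 mm thick, open inside (228 x 240 mm, 72 mm deep). Origin at the centre of its underside; its x axis points from the free edge to the hinge, z up
- tray: flat blue tray, fixed, outside 220 (x) x 210 (y) x 12 mm high, walls and floor 4 mm. Origin at the centre of its underside, z up
- stand_hole (a point): centre of the mouth of the rod stand's round hole, 18 mm in diameter, in a fixed aluminium plate 56 x 56 x 12 mm whose top is 85 mm above the bench; the stand's upright is on its +x side, below the plate's top
- rod_tip (a point): lower tip of the depth rod, its z axis along the rod towards the handle. The rod: steel shaft 10 mm in diameter and 70 mm long, with black bands 31 and 56 mm above the tip, then a steel flange 30 mm in diameter and 6 mm thick, then an orange handle 22 mm in diameter and 56 mm long; 132 mm and 80 g in all. It starts hanging by its flange in the stand's hole, tip 70 mm below the hole's mouth
- rod_grip (a point): grip point near the middle of the depth rod's orange handle, 106 mm above the tip and 36 mm above the flange's underside; z axis towards the top
- red_a_mid (a point): centre, half-way up, of a red-banded heating-block insert: an aluminium cylinder 46 mm in diameter and 62 mm tall (0.18 to 0.29 kg), with a round blind well 21 mm in diameter in the middle of its top. z axis up out of the well. The well is either 30 mm or 55 mm deep, which does not show outside and is not told by the name. At most one of red_a and red_b is present (the other is None)
- red_b_mid (a point): centre, half-way up, of a red-banded heating-block insert: an aluminium cylinder 46 mm in diameter and 62 mm tall (0.18 to 0.29 kg), with a round blind well 21 mm in diameter in the middle of its top. z axis up out of the well. The well is either 30 mm or 55 mm deep, which does not show outside and is not told by the name. At most one of red_a and red_b is present (the other is None)
- yellow_a_mid (a point): centre, half-way up, of a yellow-banded heating-block insert: an aluminium cylinder 46 mm in diameter and 62 mm tall (0.18 to 0.29 kg), with a round blind well 21 mm in diameter in the middle of its top. z axis up out of the well. The well is either 30 mm or 55 mm deep, which does not show outside and is not told by the name. At most one of yellow_a and yellow_b is present (the other is None)
- yellow_b_mid (a point): centre, half-way up, of a yellow-banded heating-block insert: an aluminium cylinder 46 mm in diameter and 62 mm tall (0.18 to 0.29 kg), with a round blind well 21 mm in diameter in the middle of its top. z axis up out of the well. The well is either 30 mm or 55 mm deep, which does not show outside and is not told by the name. At most one of yellow_a and yellow_b is present (the other is None)
- green_a_mid (a point): centre, half-way up, of a green-banded heating-block insert: an aluminium cylinder 46 mm in diameter and 62 mm tall (0.18 to 0.29 kg), with a round blind well 21 mm in diameter in the middle of its top. z axis up out of the well. The well is either 30 mm or 55 mm deep, which does not show outside and is not told by the name. At most one of green_a and green_b is present (the other is None)
- green_b_mid (a point): centre, half-way up, of a green-banded heating-block insert: an aluminium cylinder 46 mm in diameter and 62 mm tall (0.18 to 0.29 kg), with a round blind well 21 mm in diameter in the middle of its top. z axis up out of the well. The well is either 30 mm or 55 mm deep, which does not show outside and is not told by the name. At most one of green_a and green_b is present (the other is None)
- blue_a_mid (a point): centre, half-way up, of a blue-banded heating-block insert: an aluminium cylinder 46 mm in diameter and 62 mm tall (0.18 to 0.29 kg), with a round blind well 21 mm in diameter in the middle of its top. z axis up out of the well. The well is either 30 mm or 55 mm deep, which does not show outside and is not told by the name. At most one of blue_a and blue_b is present (the other is None)
- blue_b_mid (a point): centre, half-way up, of a blue-banded heating-block insert: an aluminium cylinder 46 mm in diameter and 62 mm tall (0.18 to 0.29 kg), with a round blind well 21 mm in diameter in the middle of its top. z axis up out of the well. The well is either 30 mm or 55 mm deep, which does not show outside and is not told by the name. At most one of blue_a and blue_b is present (the other is None)
- beaker: small glass beaker near the rod stand, 56 mm wide, 75 mm tall, origin at the centre of its underside; a bystander to be left alone
Not all that is in view belongs to the job. What is shaped like the part that bears blue_b_mid but purple is not meant.

How it is judged:
On the way, in this order (a step that is already met when the one before it is completed fails the run):
1. the case lid is open and rests on its stop (value of joint lid above 1.8 rad and velocity of joint lid below 0.1 rad/s), for 0.2 s.
2. the depth rod stands on the bottom of the red insert's well (((z of rod_tip in the frame of red_a_mid below -0.0205 m and horizontal distance between rod_tip and red_a_mid below 0.009 m) or (z of rod_tip in the frame of red_b_mid below 0.0045 m and horizontal distance between rod_tip and red_b_mid below 0.009 m))), for 0.2 s.
3. the depth rod stands on the bottom of the yellow insert's well (((z of rod_tip in the frame of yellow_a_mid below 0.0045 m and horizontal distance between rod_tip and yellow_a_mid below 0.009 m) or (z of rod_tip in the frame of yellow_b_mid below -0.0205 m and horizontal distance between rod_tip and yellow_b_mid below 0.009 m))), for 0.2 s.
4. the depth rod stands on the bottom of the green insert's well (((z of rod_tip in the frame of green_a_mid below 0.0045 m and horizontal distance between rod_tip and green_a_mid below 0.009 m) or (z of rod_tip in the frame of green_b_mid below -0.0205 m and horizontal distance between rod_tip and green_b_mid below 0.009 m))), for 0.2 s.
5. the depth rod stands on the bottom of the blue insert's well (((z of rod_tip in the frame of blue_a_mid below -0.0205 m and horizontal distance between rod_tip and blue_a_mid below 0.009 m) or (z of rod_tip in the frame of blue_b_mid below 0.0045 m and horizontal distance between rod_tip and blue_b_mid below 0.009 m))), for 0.2 s.
At the end, for the whole second after the job is handed in: Lid on its stop (over 1.8 rad); each 55 mm insert upright (within 0.15 rad) on the case floor, each 30 mm one upright on the blue tray's floor, centres inside the walls; rod hanging home in its stand (within 0.12 rad of upright, tip at least 64 mm below the mouth); all at rest (value of joint lid above 1.8 rad and x of red_a_mid in the frame of case between -0.114 and 0.114 m and y of red_a_mid in the frame of case between -0.12 and 0.12 m and z of each of red_a_mid, yellow_b_mid, green_b_mid, blue_a_mid in the frame of case below 0.045 m and angle between each of red_a_mid, red_b_mid, yellow_a_mid, yellow_b_mid, green_a_mid, green_b_mid, blue_a_mid, blue_b_mid's own z axis and vertical below 0.15 rad and linear speed of each of red_a, red_b, yellow_a, yellow_b, green_a, green_b, blue_a, blue_b, rod below 0.02 m/s and x of red_b_mid in the frame of tray between -0.106 and 0.106 m and y of red_b_mid in the frame of tray between -0.101 and 0.101 m and z of each of red_b_mid, yellow_a_mid, green_a_mid, blue_b_mid in the frame of tray below 0.043 m and x of yellow_a_mid in the frame of tray between -0.106 and 0.106 m and y of yellow_a_mid in the frame of tray between -0.101 and 0.101 m and x of yellow_b_mid in the frame of case between -0.114 and 0.114 m and y of yellow_b_mid in the frame of case between -0.12 and 0.12 m and x of green_a_mid in the frame of tray between -0.106 and 0.106 m and y of green_a_mid in the frame of tray between -0.101 and 0.101 m and x of green_b_mid in the frame of case between -0.114 and 0.114 m and y of green_b_mid in the frame of case between -0.12 and 0.12 m and x of blue_a_mid in the frame of case between -0.114 and 0.114 m and y of blue_a_mid in the frame of case between -0.12 and 0.12 m and x of blue_b_mid in the frame of tray between -0.106 and 0.106 m and y of blue_b_mid in the frame of tray between -0.101 and 0.101 m and horizontal distance between rod_tip and stand_hole below 0.012 m and z of rod_tip in the frame of stand_hole below -0.064 m and angle between rod_grip's own z axis and vertical below 0.12 rad); the robot touches nothing.
It fails at once if the small glass beaker near the rod stand is knocked aside (more than 3 cm) (distance of beaker from where it was at the start of the episode above 0.03 m).
Of red_a, red_b only 1 to 1 are there at a start; the rules pass over those that are not, and their reading is None.
Of yellow_a, yellow_b only 1 to 1 are there at a start; the rules pass over those that are not, and their reading is None.
Of green_a, green_b only 1 to 1 are there at a start; the rules pass over those that are not, and their reading is None.
Of blue_a, blue_b only 1 to 1 are there at a start; the rules pass over those that are not, and their reading is None.
Of green_a, green_b, blue_a, blue_b only 2 to 4 are there at a start; the rules pass over those that are not, and their reading is None.
At some moment in a run one of red_a, red_b, yellow_a, yellow_b, green_a, green_b, blue_a, blue_b may be knocked a few centimetres aside while the robot is not near it.
It also fails if it takes over 210 s, if anything falls off the work surface, if the arm or the gripper's body presses on something with over 40 N, if the wrist force passes 120 N, or if a joint passes its speed limit or range.

## Working session

There is one attempt and no reset: what is moved stays moved. The work goes in short steps, Python scripts to look and compute and a tool call to move; the robot and the scene stay as the last step left them, time stands still between calls to the robot, and variables do not carry over. Pictures are saved under pics/ and viewed, at most 14 in all, crops included, and the job is handed in when it is done.

Besides the shell and the picture viewer there is one more tool, called after "Emit:" by a JSON object that holds its "fn" and its "kwargs". step_arm: Moves the arm, as the interface text tells. Its arguments: {"type":"object","properties":{"motion":{"type":"array"},"gripper":{"type":"number"},"grip_force":{"type":"number"}},"required":["motion"]}

```bash
ls; mkdir -p pics; cat > h.py <<'E'
import numpy as np, cv2
from plant import ctrl
def snap(n,f,crop=None,s=1):
    im=ctrl.read_camera(n); np.save(f'pics/{f}.npy',im)
    save(im,f,crop,s)
def save(im,f,crop=None,s=1):
    if crop: im=im[crop[1]:crop[3],crop[0]:crop[2]]
    cv2.imwrite(f'pics/{f}.png',cv2.resize(im,None,fx=s,fy=s,interpolation=cv2.INTER_CUBIC))
def px(n,u,v,z):
    """pixel -> world point at height z"""
    c=ctrl.calibration(n);T=np.array(c['cam_to_world'])
    d=T[:3,:3]@np.array([(u-c['cx'])/c['fx'],-(v-c['cy'])/c['fy'],-1]);o=T[:3,3]
    return o+d*(z-o[2])/d[2]
def proj(n,p):
    c=ctrl.calibration(n);T=np.linalg.inv(np.array(c['cam_to_world']))
    q=T[:3,:3]@np.array(p)+T[:3,3]
    return np.array([c['cx']+c['fx']*q[0]/-q[2],c['cy']-c['fy']*q[1]/-q[2]])
def st():
    s=ctrl.get_state();print({k:np.round(v,4).tolist() for k,v in s.items()});return s
E
python3 - <<'E'
from h import *
snap('scene','s0',s=1.5);snap('top','t0',s=1.5);s=st()
for n in('scene','top'):print(ctrl.calibration(n))
E
```

```text
pics
{'time': 0.1, 'qpos': [1.162, 0.2872, 1.578, 0.0, 1.2786, -0.15], 'dq': [-0.0007, -0.0018, -0.0024, 0.0025, 0.0006, 0.0009], 'joint_efforts': [0.0011, -40.7295, -29.3699, -0.0001, 0.0034, 0.0], 'eef_pos': [0.1725, 0.652, 0.241], 'tcp_rot': [0.129, 0.9916, -0.0011, -0.0003], 'contact_force': [1.1077, -0.2462, 0.2054], 'wrist_torque': [0.0017, -0.0093, -0.0078], 'finger_force': 0.0, 'opening': 0.9983}
{'fx': 399.8301168456637, 'fy': 399.8301168456637, 'cx': 258.5403079253636, 'cy': 192.23715445075788, 'cam_to_world': array([[-0.04479339, -0.68446158,  0.72767156,  1.2728723 ],
       [ 0.9988566 , -0.04286559,  0.02116659,  0.00956221],
       [ 0.01670436,  0.72778766,  0.68559907,  0.82678231],
       [ 0.        ,  0.        ,  0.        ,  1.        ]])}
{'fx': 441.30168081535356, 'fy': 441.30168081535356, 'cx': 250.43568791428467, 'cy': 185.6419076125287, 'cam_to_world': array([[-0.0140928 ,  0.99498539, -0.09902257,  0.40794034],
       [-0.99977313, -0.0124399 ,  0.01728975, -0.01154072],
       [ 0.01597122,  0.09924377,  0.99493497,  1.13011825],
       [ 0.        ,  0.        ,  0.        ,  1.        ]])}
```

View pics/s0.png

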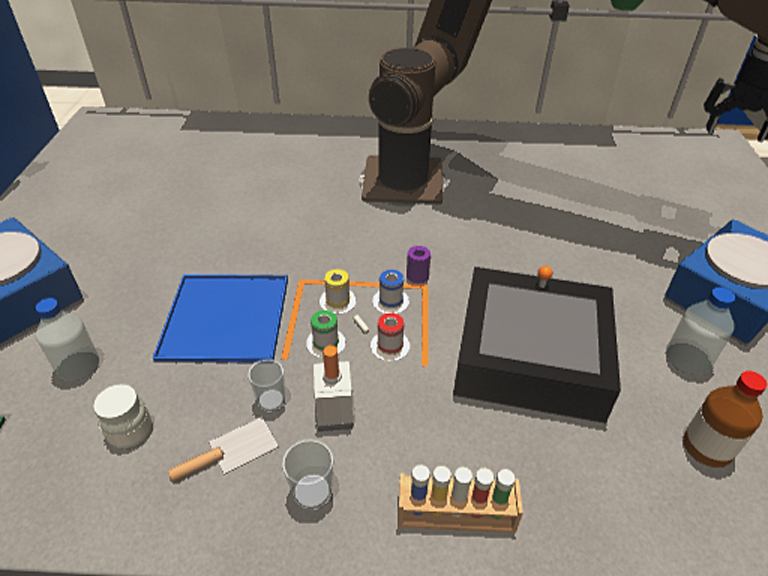

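View pics/t0.png

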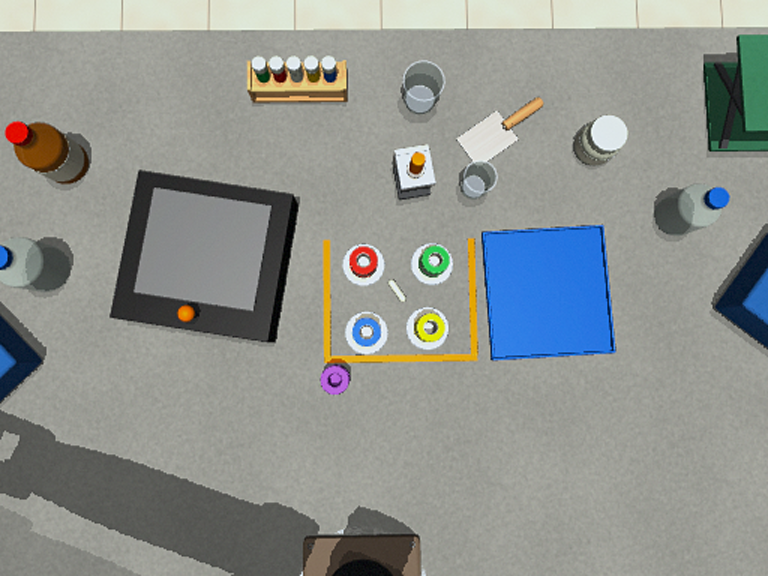

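Candidates in the top view (1.5x pixels): red (363,261), green (434,261), blue (367,331) and yellow (430,328) inserts. The purple one at (335,379) is a decoy. The orange knob is at (186,313) and the orange rod handle at (417,160). The beaker near the stand is at (479,178), with another one at (423,87) that doesn't matter.

```bash
cat >> h.py <<'E'
def segm(im,hr,c,r=22,smin=110):
    """centroid of hue range near c"""
    h=cv2.cvtColor(im,cv2.COLOR_BGR2HSV);m=((h[...,0]-hr[0])%180<=(hr[1]-hr[0])%180)&(h[...,1]>smin)&(h[...,2]>60)
    k=np.zeros(m.shape,np.uint8);cv2.circle(k,(int(c[0]),int(c[1])),r,1,-1);m=(m&(k>0)).astype(np.uint8)
    return m
def ring(im,hr,c,r=14):
    m=segm(im,hr,c,r);cs,_=cv2.findContours(m,cv2.RETR_EXTERNAL,cv2.CHAIN_APPROX_NONE)
    q=max(cs,key=cv2.contourArea);e=cv2.minEnclosingCircle(q);return e
E
python3 - <<'E'
from h import *
im=np.load('pics/t0.npy')
s=1/1.5
for n,hr,c,z in [('red',(172,187),(363,261),.062),('green',(50,85),(434,261),.062),('blue',(98,118),(367,331),.062),('yellow',(22,33),(430,328),.062),('purple',(130,160),(335,379),.062),('knob',(5,20),(186,313),.116),('rod',(5,20),(417,155),.147)]:
    try:
        (u,v),r=ring(im,hr,np.array(c)*s); p=px('top',u,v,z); print(n,u,v,r,p,np.linalg.norm(p[:2]), 'dia mm',2*r*1e3*1.07/441)
    except Exception as e: print(n,e)
for n,c,z in [('caseTL',(138,171),.086),('TR',(299,195),.086),('BR',(273,342),.086),('BL',(110,317),.086),('trTL',(483,232),.012),('trTR',(602,226),.012),('trBR',(614,352),.012),('trBL',(491,359),.012),('stTL',(393,149),.085),('stTR',(432,146),.085),('stBR',(434,185),.085),('stBL',(397,187),.085),('beak',(479,170),.075)]:
    print(n,px('top',c[0]*s,c[1]*s,z).round(3))
a=cv2.resize(im[85:255,190:340],None,fx=3.4,fy=3.4,interpolation=cv2.INTER_CUBIC)
cv2.imwrite('pics/c1.png',a)
E
```

```text
red max() iterable argument is empty
green 289.57000732421875 173.3800048828125 9.725796699523926 [ 0.54315215 -0.12613461  0.062     ] 0.5576057697450412 dia mm 47.19547604757642
blue 244.0 221.0 9.486932754516602 [ 0.42871197 -0.01336463  0.062     ] 0.42892023326032774 dia mm 46.03636302645244
yellow 285.86956787109375 218.3478240966797 10.21980094909668 [ 0.43370972 -0.11466357  0.062     ] 0.4486110261491304 dia mm 49.59268487770271
purple 223.0 252.5 9.962529182434082 [0.35422233 0.03785306 0.062     ] 0.3562391282345372 dia mm 48.344245919294636
knob 123.5 208.5 5.700977325439453 [0.45996404 0.26193594 0.116     ] 0.5293178143527972 dia mm 27.664606522540655
rod 277.9193420410156 108.66129302978516 6.978779315948486 [ 0.68145597 -0.09380804  0.147     ] 0.6878823935175237 dia mm 33.86527831321941
caseTL [0.69  0.349 0.086]
TR [0.648 0.091 0.086]
BR [0.414 0.133 0.086]
BL [0.456 0.387 0.086]
trTL [ 0.597 -0.216  0.012]
trTR [ 0.605 -0.422  0.012]
trBR [ 0.389 -0.432  0.012]
trBL [ 0.381 -0.223  0.012]
stTL [ 0.722 -0.061  0.085]
stTR [ 0.727 -0.124  0.085]
stBR [ 0.662 -0.126  0.085]
stBL [ 0.659 -0.066  0.085]
beak [ 0.689 -0.201  0.075]
```

View pics/c1.png

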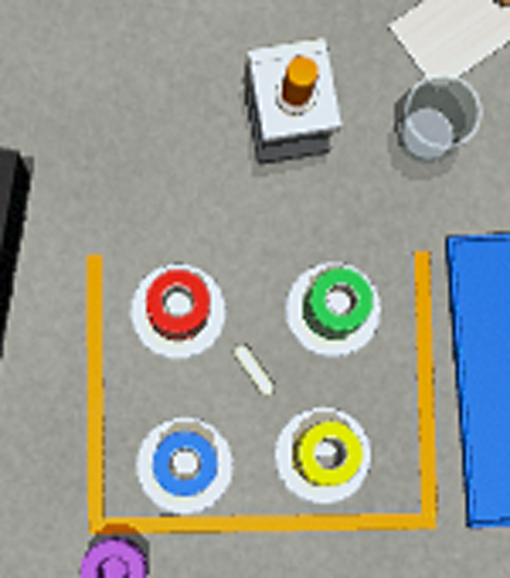

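The crop shows four upright inserts, one per colour: red (177,303), green (340,300), blue (185,462) and yellow (329,453). The rod handle is in the stand at (302,66), the beaker at (435,115), and the purple decoy is outside the frame. Next I refine the positions with both cameras.

```bash
cat >> h.py <<'E'
def segm(im,hr,c,r=22,smin=110):
    h=cv2.cvtColor(im,cv2.COLOR_BGR2HSV).astype(int);m=((h[...,0]-hr[0])%180<=(hr[1]-hr[0])%180)&(h[...,1]>smin)&(h[...,2]>60)
    k=np.zeros(m.shape,np.uint8);cv2.circle(k,(int(c[0]),int(c[1])),r,1,-1);return (m&(k>0)).astype(np.uint8)
def tri(u1,u2):
    """least-squares point seen at u1 in top and u2 in scene"""
    from scipy.optimize import least_squares
    r=least_squares(lambda p:np.r_[proj('top',p)-u1,proj('scene',p)-u2],[.55,0,.1]);return r.x,np.abs(r.fun).max()
HUE=dict(red=(172,187),green=(50,85),blue=(98,118),yellow=(22,33))
def mouth(im,hue,c,r=12,v=150):
    """ellipse of the bright coloured top ring (V above v), centre"""
    m=segm(im,hue,c,r);V=im.max(2);m&=(V>v).astype(np.uint8)
    cs,_=cv2.findContours(m,cv2.RETR_EXTERNAL,cv2.CHAIN_APPROX_NONE);q=max(cs,key=cv2.contourArea)
    return cv2.fitEllipse(cv2.convexHull(q))
E
python3 - <<'E'
from h import *
t=np.load('pics/t0.npy');s=np.load('pics/s0.npy')
for n,ct,cs in [('red',(363,261),(391,320)),('green',(434,261),(324,319)),('blue',(367,331),(391,275)),('yellow',(430,328),(337,275))]:
    e=mouth(t,HUE[n],np.array(ct)/1.5);p=px('top',*e[0],.062)
    f=mouth(s,HUE[n],np.array(cs)/1.5,13);q=px('scene',*f[0],.062)
    print(n,p.round(4),np.round(e[1],1),q.round(4),np.round(f[1],1))
for n,ct,cs,R in[('knob',(186,313),(545,272),9)]:
    a,b=[cv2.moments(segm(i,(5,20),np.array(c)/1.5,R),True) for i,c in((t,ct),(s,cs))]
    print(n,tri([a['m10']/a['m00'],a['m01']/a['m00']],[b['m10']/b['m00'],b['m01']/b['m00']]))
a=[cv2.resize(s[215:295,195:265],None,fx=5,fy=5,interpolation=cv2.INTER_CUBIC),cv2.resize(t[90:140,255:297],None,fx=8,fy=8,interpolation=cv2.INTER_CUBIC)]
o=np.zeros((400,700,3),np.uint8);o[:,:350]=a[0];o[:,355:355+336]=a[1];cv2.imwrite('pics/c2.png',o)
E
```

```text
red [ 0.5447 -0.0089  0.062 ] [18.2 19.5] [ 0.5457 -0.0058  0.062 ] [12.4 16.6]
green [ 0.5452 -0.1273  0.062 ] [17.5 18. ] [ 0.546  -0.1238  0.062 ] [11.4 16.2]
blue [ 0.4287 -0.0132  0.062 ] [18.6 18.7] [ 0.4287 -0.0096  0.062 ] [10.1 15.3]
yellow [ 0.4347 -0.1169  0.062 ] [18.2 19. ] [ 0.4347 -0.1139  0.062 ] [10.7 15.7]
knob (array([0.46009822, 0.2633934 , 0.11680942]), np.float64(0.9105510126589706))
```

View pics/c2.png

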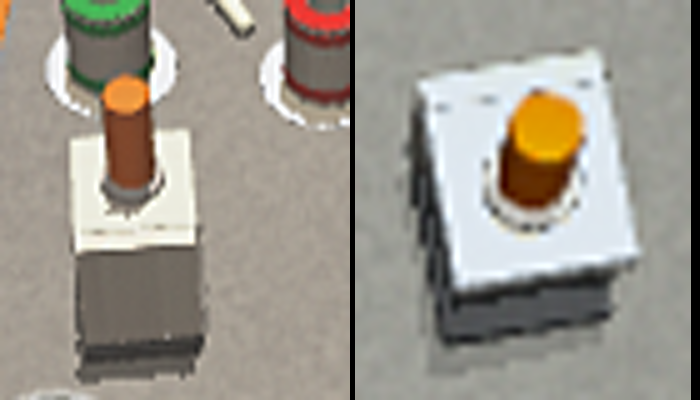

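The close crop shows the rod hanging upright in the stand, with cap centres at crop (126,95) in scene and (548,127) in top. The upright is on the far side. I now move above the knob and turn to line up with the case.

Emit:
{"fn": "step_arm", "kwargs": {"motion": [{"offset":[-0.03,-0.024,0],"twist":-2},{"offset":[-0.065,-0.052,0],"twist":-4},{"offset":[-0.1,-0.08,0],"twist":-5.1},{"offset":[-0.135,-0.108,0],"twist":-5.1},{"offset":[-0.17,-0.136,0],"twist":-5.1},{"offset":[-0.205,-0.164,0],"twist":-5.1},{"offset":[-0.24,-0.192,0],"twist":-5.1},{"offset":[-0.275,-0.221,0],"twist":-5.1},{"offset":[-0.31,-0.249,0],"twist":-5.1},{"offset":[-0.345,-0.277,0],"twist":-5.1},{"offset":[-0.378,-0.303,0],"twist":-5.1},{"offset":[-0.378,-0.303,0],"twist":-5.1}], "gripper": 0.06}}

```text
time: 1.3
eef_pos: [0.4628, 0.2593, 0.2419]
tcp_rot: [0.088, 0.996, -0.001, 0.0]
contact_force: [-0.8, 0.3, 0.1]
opening: 0.704
finger_force: 0.0
```

```bash
python3 - <<'E'
from h import *
s=st()
snap('top','t1',crop=(60,100,340,260),s=2.5)
print(tri([279.0,105.7],[220.0,233.8]))
from scipy.spatial.transform import Rotation as R
print(R.from_quat(s['tcp_rot']).as_matrix().round(3))
E
```

```text
{'time': 1.3, 'qpos': [0.32, -0.0335, 1.9302, -0.0015, 1.2451, -1.0747], 'dq': [0.0728, -0.006, 0.0127, 0.054, 0.0189, 0.049], 'joint_efforts': [-1.3111, -27.3192, -29.0238, -0.1898, -0.0561, -0.1861], 'eef_pos': [0.4628, 0.2593, 0.2419], 'tcp_rot': [0.0877, 0.9961, -0.0007, 0.0002], 'contact_force': [-0.7988, 0.2927, 0.0663], 'wrist_torque': [0.0706, -0.0189, 0.0046], 'finger_force': 0.0, 'opening': 0.7037}
(array([ 0.68901486, -0.0940738 ,  0.1439749 ]), np.float64(1.13459350686486))
[[-0.985  0.175  0.   ]
 [ 0.175  0.985 -0.001]
 [-0.    -0.001 -1.   ]]
```

View pics/t1.png

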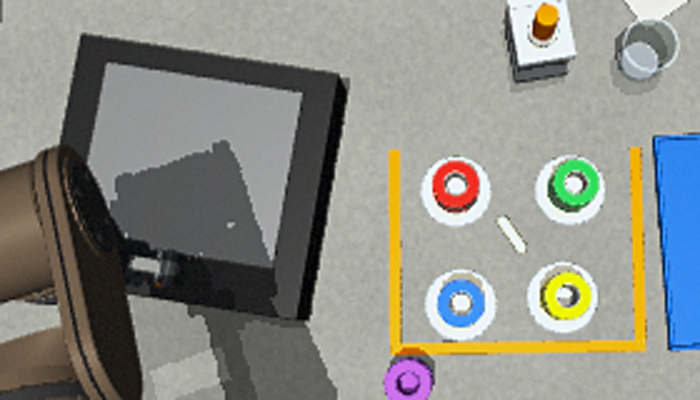

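The arm hides the knob in this view, and the gripper straddles its computed place. I lower onto the knob and close.

Emit:
{"fn": "step_arm", "kwargs": {"motion": [{"offset":[0.003,0.003,0.03]},{"offset":[0.003,0.003,0.06]},{"offset":[0.003,0.003,0.09]},{"offset":[0.003,0.003,0.11]},{"offset":[0.003,0.003,0.122]},{"offset":[0.003,0.003,0.122]},{"offset":[0.003,0.003,0.122]}]}}

```text
invalid input at $.motion[0]: expected keys offset, twist
```

Emit:
{"fn": "step_arm", "kwargs": {"motion": [{"offset":[0,0,0]},{"offset":[0,0,0]},{"offset":[0,0,0]},{"offset":[0,0,0]},{"offset":[0,0,0]},{"offset":[0,0,0]}], "gripper": 0.01, "grip_force": 25}}

```text
invalid input at $.motion[0]: expected keys offset, twist
```

Emit:
{"fn": "step_arm", "kwargs": {"motion": [{"offset":[0.003,0.003,0.03],"twist":0},{"offset":[0.003,0.003,0.06],"twist":0},{"offset":[0.003,0.003,0.09],"twist":0},{"offset":[0.003,0.003,0.11],"twist":0},{"offset":[0.003,0.003,0.122],"twist":0},{"offset":[0.003,0.003,0.122],"twist":0},{"offset":[0.003,0.003,0.122],"twist":0}]}}

```text
time: 2.05
eef_pos: [0.4583, 0.2671, 0.121]
tcp_rot: [0.084, 0.996, 0.0, 0.0]
contact_force: [-0.4, -0.6, -0.0]
opening: 0.7
finger_force: 0.0
```

Emit:
{"fn": "step_arm", "kwargs": {"motion": [{"offset":[0,0,0],"twist":0},{"offset":[0,0,0],"twist":0},{"offset":[0,0,0],"twist":0},{"offset":[0,0,0],"twist":0},{"offset":[0,0,0],"twist":0},{"offset":[0,0,0],"twist":0}], "gripper": 0.01, "grip_force": 25}}

```text
time: 2.65
eef_pos: [0.4584, 0.2634, 0.1222]
tcp_rot: [0.084, 0.996, -0.004, -0.0]
contact_force: [-3.9, -11.0, 9.1]
opening: 0.283
finger_force: 24.2
```

Emit:
{"fn": "step_arm", "kwargs": {"motion": [{"offset":[-0.004,-0.003,-0.019],"twist":0},{"offset":[-0.01,-0.003,-0.037],"twist":0},{"offset":[-0.017,-0.003,-0.054],"twist":0},{"offset":[-0.026,-0.003,-0.071],"twist":0},{"offset":[-0.036,-0.003,-0.087],"twist":0},{"offset":[-0.048,-0.003,-0.102],"twist":0},{"offset":[-0.061,-0.003,-0.116],"twist":0},{"offset":[-0.075,-0.003,-0.129],"twist":0},{"offset":[-0.09,-0.003,-0.141],"twist":0},{"offset":[-0.106,-0.003,-0.151],"twist":0},{"offset":[-0.123,-0.003,-0.16],"twist":0},{"offset":[-0.123,-0.003,-0.16],"twist":0}]}}

```text
time: 3.85
eef_pos: [0.5805, 0.2424, 0.2815]
tcp_rot: [0.085, 0.996, 0.001, 0.001]
contact_force: [-0.7, 1.0, -0.6]
opening: 0.281
finger_force: 25.9
```

```bash
python3 - <<'E'
from h import *
snap('scene','s1',crop=(230,0,512,300),s=2)
E
```

```text
(no output)
```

View pics/s1.png

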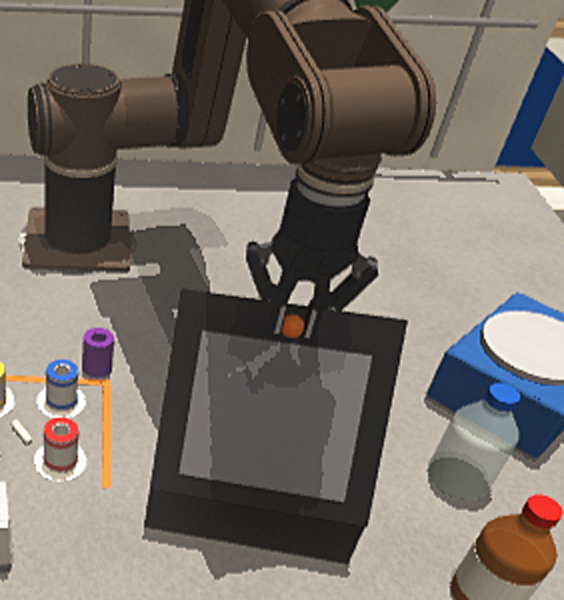

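The knob is held between the fingers at crop (292,326), with the lid at about 55°. I carry it on to the stop.

Emit:
{"fn": "step_arm", "kwargs": {"motion": [{"offset":[-0.018,0,-0.007],"twist":0},{"offset":[-0.036,0,-0.013],"twist":0},{"offset":[-0.054,0,-0.017],"twist":0},{"offset":[-0.073,0,-0.0195],"twist":0},{"offset":[-0.092,0,-0.0205],"twist":0},{"offset":[-0.111,0,-0.0195],"twist":0},{"offset":[-0.13,0,-0.017],"twist":0},{"offset":[-0.149,0,-0.013],"twist":0},{"offset":[-0.167,0,-0.007],"twist":0},{"offset":[-0.184,0,0],"twist":0},{"offset":[-0.196,0,0.006],"twist":0},{"offset":[-0.196,0,0.006],"twist":0}]}}

```text
time: 5.1
eef_pos: [0.772, 0.2089, 0.2721]
tcp_rot: [0.085, 0.996, -0.0, -0.001]
contact_force: [0.1, 0.9, -0.9]
opening: 0.115
finger_force: 0.0
```

Emit:
{"fn": "step_arm", "kwargs": {"motion": [{"offset":[0,0,0],"twist":0},{"offset":[0,0,0],"twist":0},{"offset":[0,0,0],"twist":0},{"offset":[0,0,0],"twist":0}], "gripper": 0.06}}

```text
time: 5.5
eef_pos: [0.7718, 0.2098, 0.2753]
tcp_rot: [0.085, 0.996, 0.0, 0.001]
contact_force: [-0.8, 0.5, -0.9]
opening: 0.703
finger_force: 0.0
```

```bash
python3 - <<'E'
from h import *
snap('scene','s2',crop=(230,0,512,300),s=2)
E
```

```text
(no output)
```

View pics/s2.png

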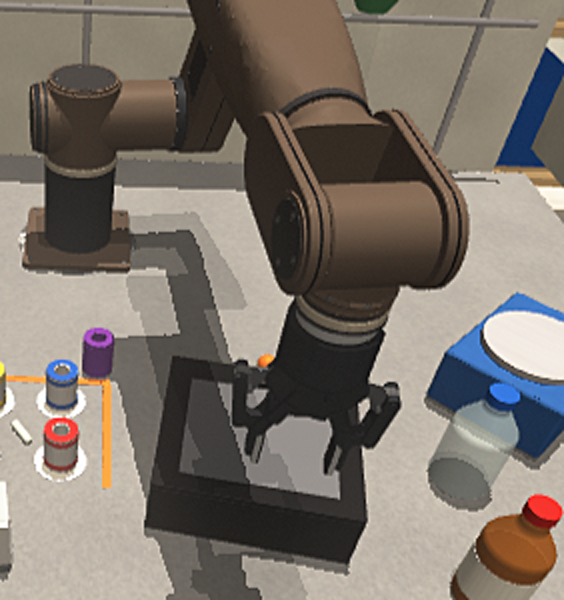

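The knob slipped out past the top and the lid fell shut; it is now at crop (266,361), and nothing else was disturbed. I retry with a deeper, firmer grip.

Emit:
{"fn": "step_arm", "kwargs": {"motion": [{"offset":[0.03,0,0],"twist":0},{"offset":[0.065,0,0],"twist":0},{"offset":[0.1,0,0],"twist":0},{"offset":[0.135,0,0],"twist":0},{"offset":[0.17,0,0],"twist":0},{"offset":[0.205,0,0.01],"twist":0},{"offset":[0.24,0,0.03],"twist":0},{"offset":[0.275,0,0.05],"twist":0},{"offset":[0.3,-0.0005,0.08],"twist":0},{"offset":[0.316,-0.0005,0.11],"twist":0},{"offset":[0.316,-0.0005,0.13],"twist":0},{"offset":[0.316,-0.0005,0.13],"twist":0}]}}

```text
time: 6.75
eef_pos: [0.4577, 0.2618, 0.1413]
tcp_rot: [0.084, 0.996, -0.001, -0.003]
contact_force: [0.3, 0.5, -0.2]
opening: 0.704
finger_force: 0.0
```

```bash
python3 - <<'E'
from h import *
st()
E
```

```text
{'time': 6.75, 'qpos': [0.327, 0.0735, 2.0175, -0.0001, 1.0569, -1.0747], 'dq': [-0.0099, -0.0216, -0.0724, -0.0006, 0.0263, -0.0], 'joint_efforts': [0.0956, -29.4562, -26.4744, 0.0048, -0.1423, 0.0021], 'eef_pos': [0.4577, 0.2618, 0.1413], 'tcp_rot': [0.0844, 0.9964, -0.0013, -0.0029], 'contact_force': [0.3122, 0.4885, -0.1873], 'wrist_torque': [-0.0121, -0.0295, -0.0301], 'finger_force': 0.0, 'opening': 0.7039}
```

Emit:
{"fn": "step_arm", "kwargs": {"motion": [{"offset":[-0.002,0,0.015],"twist":0},{"offset":[-0.002,0,0.029],"twist":0},{"offset":[-0.002,0,0.031],"twist":0},{"offset":[-0.002,0,0.031],"twist":0}]}}

```text
time: 7.15
eef_pos: [0.4625, 0.2619, 0.1128]
tcp_rot: [0.085, 0.996, -0.0, -0.0]
contact_force: [-0.4, -0.3, 0.2]
opening: 0.705
finger_force: 0.0
```

Emit:
{"fn": "step_arm", "kwargs": {"motion": [{"offset":[0,0,0],"twist":0},{"offset":[0,0,0],"twist":0},{"offset":[0,0,0],"twist":0},{"offset":[0,0,0],"twist":0},{"offset":[0,0,0],"twist":0},{"offset":[0,0,0],"twist":0}], "gripper": 0.01, "grip_force": 60}}

```text
time: 7.75
eef_pos: [0.463, 0.2623, 0.1143]
tcp_rot: [0.085, 0.996, 0.0, 0.001]
contact_force: [-1.2, 0.1, 5.3]
opening: 0.268
finger_force: 58.8
```

Emit:
{"fn": "step_arm", "kwargs": {"motion": [{"offset":[-0.004,0,-0.019],"twist":0},{"offset":[-0.01,0,-0.037],"twist":0},{"offset":[-0.017,0,-0.054],"twist":0},{"offset":[-0.026,0,-0.071],"twist":0},{"offset":[-0.036,0,-0.087],"twist":0},{"offset":[-0.048,0,-0.102],"twist":0},{"offset":[-0.061,0,-0.116],"twist":0},{"offset":[-0.075,0,-0.129],"twist":0},{"offset":[-0.09,0,-0.141],"twist":0},{"offset":[-0.106,0,-0.151],"twist":0},{"offset":[-0.123,0,-0.16],"twist":0},{"offset":[-0.123,0,-0.16],"twist":0}]}}

```text
time: 8.95
eef_pos: [0.5854, 0.2406, 0.2736]
tcp_rot: [0.085, 0.996, -0.0, 0.001]
contact_force: [-0.8, -0.0, 0.1]
opening: 0.118
finger_force: 0.0
```

Emit:
{"fn": "step_arm", "kwargs": {"motion": [{"offset":[-0.009,0,-0.0035],"twist":0},{"offset":[-0.018,0,-0.007],"twist":0},{"offset":[-0.027,0,-0.01],"twist":0},{"offset":[-0.036,0,-0.013],"twist":0},{"offset":[-0.045,0,-0.015],"twist":0},{"offset":[-0.054,0,-0.017],"twist":0},{"offset":[-0.064,0,-0.0185],"twist":0},{"offset":[-0.073,0,-0.0195],"twist":0},{"offset":[-0.082,0,-0.02],"twist":0},{"offset":[-0.092,0,-0.0205],"twist":0},{"offset":[-0.092,0,-0.0205],"twist":0}]}}

```text
time: 10.05
eef_pos: [0.6755, 0.2253, 0.2935]
tcp_rot: [0.085, 0.996, -0.0, 0.0]
contact_force: [-0.9, -0.1, -0.3]
opening: 0.111
finger_force: 0.0
```

The knob slipped again, earlier this time, so my knob position is suspect. I clear the view and measure it a second time.

Emit:
{"fn": "step_arm", "kwargs": {"motion": [{"offset":[0,-0.035,0],"twist":0},{"offset":[0,-0.075,0],"twist":0},{"offset":[0,-0.115,0],"twist":0},{"offset":[0,-0.155,0],"twist":0},{"offset":[0,-0.195,0],"twist":0},{"offset":[0,-0.235,0],"twist":0},{"offset":[0,-0.27,0],"twist":0},{"offset":[0,-0.3,0],"twist":0},{"offset":[0,-0.3,0],"twist":0}], "gripper": 0.06}}

```text
time: 10.95
eef_pos: [0.623, -0.0733, 0.2939]
tcp_rot: [0.087, 0.996, -0.001, -0.0]
contact_force: [0.5, -0.2, 0.0]
opening: 0.703
finger_force: 0.0
```

```bash
python3 - <<'E'
from h import *
s=st()
t=ctrl.read_camera('top');sc=ctrl.read_camera('scene');np.save('pics/t3.npy',t);np.save('pics/s3.npy',sc)
res=[]
for i,c,n in((t,(124,208.5),'top'),(sc,(363.5,181),'scene')):
    m=segm(i,(3,22),c,14,90);cs,_=cv2.findContours(m,cv2.RETR_EXTERNAL,cv2.CHAIN_APPROX_NONE)
    e=cv2.minEnclosingCircle(max(cs,key=cv2.contourArea));mm=cv2.moments(m,True);print(n,e,mm['m10']/mm['m00'],mm['m01']/mm['m00'],m.sum(),px(n,*e[0],.116).round(4));res.append(e[0])
print(tri(*res))
a=cv2.resize(t[90:250,60:210],None,fx=3,fy=3,interpolation=cv2.INTER_CUBIC);b=cv2.resize(sc[160:290,290:425],None,fx=2.6,fy=3,interpolation=cv2.INTER_CUBIC)
o=np.zeros((480,801-1,3),np.uint8);o[:,:450]=a;o[:390,449:800]=b;cv2.imwrite('pics/c3.png',o)
E
```

```text
{'time': 10.95, 'qpos': [-0.2783, 0.1479, 1.6451, -0.0011, 1.3486, -1.6747], 'dq': [0.0537, 0.003, -0.0036, 0.0417, 0.006, 0.0306], 'joint_efforts': [-0.9729, -35.8449, -29.9403, -0.1441, -0.0144, -0.1187], 'eef_pos': [0.623, -0.0733, 0.2939], 'tcp_rot': [0.087, 0.9962, -0.0005, -0.0001], 'contact_force': [0.4764, -0.1749, 0.0409], 'wrist_torque': [0.0222, 0.0452, -0.0129], 'finger_force': 0.0, 'opening': 0.7033}
top ((123.34615325927734, 208.42308044433594), 5.869739055633545) 123.45535714285714 208.47321428571428 112 [0.4601 0.2623 0.116 ]
scene ((363.1046447753906, 181.5465087890625), 4.925860404968262) 363.1518987341772 181.55696202531647 79 [0.4591 0.2662 0.116 ]
(array([0.46027142, 0.26369731, 0.1166142 ]), np.float64(0.8141951578249405))
```

View pics/c3.png

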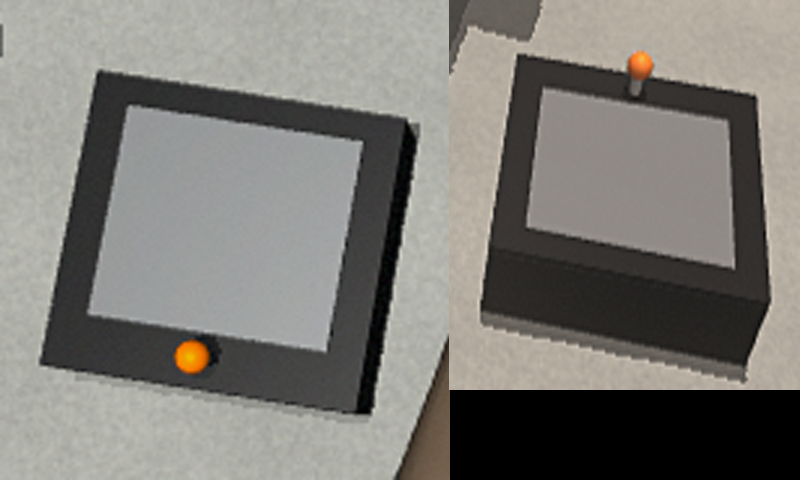

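The view is clear and the lid is shut. The knob is at crop (192,357), which confirms the earlier position (0.460, 0.264, 0.1166). I return with the jaw nearly closed, so the pads don't sweep forward while gripping.

Emit:
{"fn": "step_arm", "kwargs": {"motion": [{"offset":[0.03,0.041,0],"twist":0},{"offset":[0.058,0.08,0.0],"twist":0},{"offset":[0.086,0.12,0.02],"twist":0},{"offset":[0.115,0.16,0.04],"twist":0},{"offset":[0.145,0.2,0.06],"twist":0},{"offset":[0.173,0.24,0.08],"twist":0},{"offset":[0.202,0.28,0.1],"twist":0},{"offset":[0.219,0.303,0.12],"twist":0},{"offset":[0.219,0.303,0.13],"twist":0},{"offset":[0.219,0.303,0.13],"twist":0},{"offset":[0.219,0.303,0.13],"twist":0},{"offset":[0.219,0.303,0.13],"twist":0}], "gripper": 0.045}}

```text
time: 12.25
eef_pos: [0.4604, 0.2654, 0.1653]
tcp_rot: [0.085, 0.996, 0.001, 0.001]
contact_force: [-0.2, 0.1, 0.1]
opening: 0.524
finger_force: 0.0
```

Emit:
{"fn": "step_arm", "kwargs": {"motion": [{"offset":[0,0,0],"twist":0},{"offset":[0,0,0],"twist":0}]}}

```text
time: 12.45
eef_pos: [0.46, 0.2651, 0.1647]
tcp_rot: [0.086, 0.996, 0.0, 0.001]
contact_force: [-0.4, -0.6, -0.3]
opening: 0.526
finger_force: 0.0
```

Emit:
{"fn": "step_arm", "kwargs": {"motion": [{"offset":[0,-0.0015,0.02],"twist":0},{"offset":[0,-0.0015,0.035],"twist":0},{"offset":[0,-0.0015,0.048],"twist":0},{"offset":[0,-0.0015,0.048],"twist":0},{"offset":[0,-0.0015,0.048],"twist":0}]}}

```text
time: 12.95
eef_pos: [0.4587, 0.2641, 0.1155]
tcp_rot: [0.085, 0.996, -0.0, -0.0]
contact_force: [0.6, -1.0, 0.8]
opening: 0.524
finger_force: 0.0
```

Emit:
{"fn": "step_arm", "kwargs": {"motion": [{"offset":[0,0,0],"twist":0},{"offset":[0,0,0],"twist":0},{"offset":[0,0,0],"twist":0},{"offset":[0,0,0],"twist":0}], "gripper": 0.018, "grip_force": 30}}

```text
time: 13.35
eef_pos: [0.4591, 0.2631, 0.1169]
tcp_rot: [0.084, 0.996, -0.001, 0.0]
contact_force: [-0.3, -4.7, 4.1]
opening: 0.278
finger_force: 29.3
```

Emit:
{"fn": "step_arm", "kwargs": {"motion": [{"offset":[-0.002,0,-0.008],"twist":0},{"offset":[-0.004,0,-0.019],"twist":0},{"offset":[-0.007,0,-0.028],"twist":0},{"offset":[-0.01,0,-0.037],"twist":0}]}}

```text
time: 13.75
eef_pos: [0.4688, 0.2615, 0.1535]
tcp_rot: [0.085, 0.996, -0.001, -0.0]
contact_force: [1.4, -6.0, -4.0]
opening: 0.282
finger_force: 29.6
```

Emit:
{"fn": "step_arm", "kwargs": {"motion": [{"offset":[-0.0035,-0.002,-0.009],"twist":0},{"offset":[-0.007,-0.002,-0.018],"twist":0},{"offset":[-0.0115,-0.002,-0.026],"twist":0},{"offset":[-0.016,-0.002,-0.0345],"twist":0},{"offset":[-0.021,-0.002,-0.0425],"twist":0},{"offset":[-0.026,-0.002,-0.0505],"twist":0},{"offset":[-0.032,-0.002,-0.058],"twist":0},{"offset":[-0.038,-0.002,-0.0655],"twist":0}]}}

```text
time: 14.55
eef_pos: [0.5059, 0.255, 0.2189]
tcp_rot: [0.085, 0.996, 0.001, -0.0]
contact_force: [2.1, 4.2, -3.8]
opening: 0.278
finger_force: 29.6
```

Emit:
{"fn": "step_arm", "kwargs": {"motion": [{"offset":[-0.006,0,-0.007],"twist":0},{"offset":[-0.013,0,-0.014],"twist":0},{"offset":[-0.02,0,-0.0205],"twist":0},{"offset":[-0.027,0,-0.027],"twist":0},{"offset":[-0.034,0,-0.033],"twist":0},{"offset":[-0.042,0,-0.0385],"twist":0},{"offset":[-0.05,0,-0.0435],"twist":0},{"offset":[-0.058,0,-0.0485],"twist":0}]}}

```text
time: 15.35
eef_pos: [0.5628, 0.2453, 0.2671]
tcp_rot: [0.085, 0.996, 0.001, -0.001]
contact_force: [1.1, 5.1, -3.0]
opening: 0.278
finger_force: 29.8
```

Emit:
{"fn": "step_arm", "kwargs": {"motion": [{"offset":[-0.0085,0.001,-0.0045],"twist":0},{"offset":[-0.017,0.001,-0.009],"twist":0},{"offset":[-0.0255,0.001,-0.0125],"twist":0},{"offset":[-0.0345,0.001,-0.016],"twist":0},{"offset":[-0.0435,0.001,-0.019],"twist":0},{"offset":[-0.0525,0.001,-0.022],"twist":0},{"offset":[-0.062,0.001,-0.024],"twist":0},{"offset":[-0.071,0.001,-0.026],"twist":0}]}}

```text
time: 16.15
eef_pos: [0.634, 0.2332, 0.2934]
tcp_rot: [0.085, 0.996, 0.0, 0.0]
contact_force: [-1.1, 4.1, -0.1]
opening: 0.278
finger_force: 29.6
```

Emit:
{"fn": "step_arm", "kwargs": {"motion": [{"offset":[-0.0095,0,-0.0015],"twist":0},{"offset":[-0.019,0,-0.0025],"twist":0},{"offset":[-0.0285,0,-0.003],"twist":0},{"offset":[-0.038,0,-0.0035],"twist":0},{"offset":[-0.0475,0,-0.003],"twist":0},{"offset":[-0.057,0,-0.0025],"twist":0},{"offset":[-0.066,0,-0.0015],"twist":0},{"offset":[-0.0755,0,0],"twist":0}]}}

```text
time: 16.95
eef_pos: [0.7082, 0.2193, 0.292]
tcp_rot: [0.085, 0.996, -0.001, -0.0]
contact_force: [0.2, -0.1, 0.3]
opening: 0.212
finger_force: 0.0
```

```bash
python3 - <<'E'
from h import *
snap('scene','s4',crop=(250,60,450,300),s=2)
im=np.load('pics/s4.npy');print(segm(im,(3,22),(363,181),14,90).sum())
E
```

```text
0
```

View pics/s4.png

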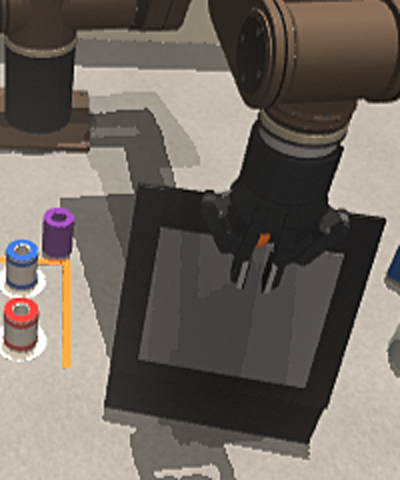

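The lid is falling again, with the knob at crop (265,240) on the robot side of the fingers. It creeps out of the pads towards the robot as they pull. I'll grip with the pads set 7 mm towards the robot, deeper and firmer, and keep the motion brisk.

Emit:
{"fn": "step_arm", "kwargs": {"motion": [{"offset":[0.035,0,0],"twist":0},{"offset":[0.07,0,0],"twist":0},{"offset":[0.105,0,0],"twist":0},{"offset":[0.14,0,0],"twist":0},{"offset":[0.175,0,0.01],"twist":0},{"offset":[0.21,0,0.04],"twist":0},{"offset":[0.245,0,0.07],"twist":0},{"offset":[0.259,0,0.1],"twist":0},{"offset":[0.259,0,0.13],"twist":0},{"offset":[0.259,0,0.13],"twist":0},{"offset":[0.259,0,0.13],"twist":0}], "gripper": 0.045}}

```text
time: 18.1
eef_pos: [0.4525, 0.264, 0.163]
tcp_rot: [0.085, 0.996, -0.0, -0.0]
contact_force: [0.7, -0.6, 0.8]
opening: 0.528
finger_force: 0.0
```

```bash
cat >> h.py <<'E'
H=np.array([.6725,.2275,.078]);CX=np.array([.985,-.17,0]);CX/=np.linalg.norm(CX)
def knob(th):
    a=np.pi-np.arctan2(.038,.215)-th;r=.2183
    return H+CX*r*np.cos(a)+np.array([0,0,r*np.sin(a)])
def theta():
    im=ctrl.read_camera('scene');h=cv2.cvtColor(im,cv2.COLOR_BGR2HSV)
    best=[]
    for d in range(0,112,2):
        u=proj('scene',knob(np.radians(d)));m=segm(im,(3,20),u,6,110);best.append((m.sum(),d))
    print(sorted(best)[-4:])
E
python3 - <<'E'
from h import *
st();theta();print(knob(0))
E
```

```text
{'time': 18.1, 'qpos': [0.3346, 0.0349, 2.0141, -0.0006, 1.0935, -1.0659], 'dq': [-0.0021, -0.0195, -0.0479, 0.0031, -0.0053, -0.0015], 'joint_efforts': [0.1958, -27.1548, -25.3169, -0.0003, 0.0493, 0.0001], 'eef_pos': [0.4525, 0.264, 0.163], 'tcp_rot': [0.0849, 0.9964, -0.0004, -0.0003], 'contact_force': [0.6666, -0.6151, 0.7753], 'wrist_torque': [0.0636, 0.0084, -0.0122], 'finger_force': 0.0, 'opening': 0.5276}
[(np.uint64(33), 6), (np.uint64(51), 4), (np.uint64(67), 2), (np.uint64(71), 0)]
[0.46066365 0.26406059 0.11599438]
```

Emit:
{"fn": "step_arm", "kwargs": {"motion": [{"offset":[0,0,0.02],"twist":0},{"offset":[0,0,0.04],"twist":0},{"offset":[0,0,0.052],"twist":0},{"offset":[0,0,0.052],"twist":0},{"offset":[0,0,0.052],"twist":0}]}}

```text
time: 18.65
eef_pos: [0.4532, 0.2645, 0.112]
tcp_rot: [0.085, 0.996, 0.0, 0.001]
contact_force: [1.3, -0.0, 0.5]
opening: 0.525
finger_force: 0.0
```

Emit:
{"fn": "step_arm", "kwargs": {"motion": [{"offset":[0,0,0],"twist":0},{"offset":[0,0,0],"twist":0},{"offset":[0,0,0],"twist":0},{"offset":[0,0,0],"twist":0}], "gripper": 0.01, "grip_force": 45}}

```text
time: 19.05
eef_pos: [0.4532, 0.2641, 0.1125]
tcp_rot: [0.085, 0.996, -0.0, 0.001]
contact_force: [-2.4, -3.6, 4.6]
opening: 0.276
finger_force: 43.9
```

Emit:
{"fn": "step_arm", "kwargs": {"motion": [{"offset":[-0.004,0,-0.019],"twist":0},{"offset":[-0.01,0,-0.037],"twist":0},{"offset":[-0.017,0,-0.054],"twist":0},{"offset":[-0.026,0,-0.071],"twist":0},{"offset":[-0.036,0,-0.087],"twist":0},{"offset":[-0.048,0,-0.102],"twist":0},{"offset":[-0.061,0,-0.116],"twist":0},{"offset":[-0.075,0,-0.129],"twist":0},{"offset":[-0.09,0,-0.141],"twist":0},{"offset":[-0.106,0,-0.151],"twist":0}]}}

```text
time: 20.05
eef_pos: [0.5558, 0.2466, 0.262]
tcp_rot: [0.085, 0.996, 0.0, -0.002]
contact_force: [-3.1, -0.3, 0.8]
opening: 0.272
finger_force: 44.5
```

```bash
python3 - <<'E'
from h import *
theta();print(knob(np.radians(50)),ctrl.get_state()['eef_pos'])
E
```

```text
[(np.uint64(85), 46), (np.uint64(85), 48), (np.uint64(93), 50), (np.uint64(93), 52)]
[0.56501557 0.24605061 0.26709749] [0.5592896  0.24603204 0.26382854]
```

Emit:
{"fn": "step_arm", "kwargs": {"motion": [{"offset":[-0.017,0,-0.009],"twist":0},{"offset":[-0.0345,0,-0.016],"twist":0},{"offset":[-0.0525,0,-0.022],"twist":0},{"offset":[-0.071,0,-0.026],"twist":0}]}}

```text
time: 20.5
eef_pos: [0.6263, 0.2346, 0.2873]
tcp_rot: [0.085, 0.996, -0.0, -0.001]
contact_force: [-1.9, 0.2, 0.7]
opening: 0.267
finger_force: 44.0
```

```bash
python3 - <<'E'
from h import *
theta();print(knob(np.radians(70)),ctrl.get_state()['eef_pos'],ctrl.get_state()['contact_force'])
E
```

```text
[(np.uint64(70), 62), (np.uint64(80), 68), (np.uint64(87), 64), (np.uint64(87), 66)]
[0.63523058 0.23393228 0.29299885] [0.6291368  0.23419191 0.28744045] [ 0.75233855  0.68465358 -2.6968409 ]
```

Emit:
{"fn": "step_arm", "kwargs": {"motion": [{"offset":[-0.019,0,-0.0025],"twist":0},{"offset":[-0.038,0,-0.0035],"twist":0},{"offset":[-0.057,0,-0.0025],"twist":0},{"offset":[-0.0755,0,0],"twist":0}]}}

```text
time: 20.95
eef_pos: [0.7016, 0.222, 0.288]
tcp_rot: [0.085, 0.996, 0.0, 0.001]
contact_force: [-0.7, 0.5, 0.5]
opening: 0.115
finger_force: 0.0
```

```bash
python3 - <<'E'
from h import *
theta();print(knob(np.radians(90)),ctrl.get_state()['eef_pos'],ctrl.get_state()['contact_force'])
E
```

```text
[(np.uint64(1), 36), (np.uint64(1), 38), (np.uint64(1), 40), (np.uint64(1), 42)]
[0.70994084 0.22103813 0.29296818] [0.70339577 0.22077744 0.28659851] [-0.29338179 -1.1104344  -0.23179692]
```

The grip was lost again near 75°. I regrip, and this time stop below that angle and inspect what blocks the lid.

Emit:
{"fn": "step_arm", "kwargs": {"motion": [{"offset":[0.035,0,0],"twist":0},{"offset":[0.07,0,0],"twist":0},{"offset":[0.105,0,0],"twist":0},{"offset":[0.14,0,0],"twist":0},{"offset":[0.175,0,0.01],"twist":0},{"offset":[0.21,0,0.04],"twist":0},{"offset":[0.24,0,0.07],"twist":0},{"offset":[0.25,0,0.1],"twist":0},{"offset":[0.25,0,0.13],"twist":0},{"offset":[0.25,0,0.16],"twist":0},{"offset":[0.25,0,0.17],"twist":0},{"offset":[0.25,0,0.17],"twist":0}], "gripper": 0.045}}

```text
time: 22.2
eef_pos: [0.4531, 0.2636, 0.1163]
tcp_rot: [0.085, 0.996, -0.001, -0.002]
contact_force: [-0.3, 1.3, -0.1]
opening: 0.525
finger_force: 0.0
```

Emit:
{"fn": "step_arm", "kwargs": {"motion": [{"offset":[0,0,0],"twist":0},{"offset":[0,0,0],"twist":0},{"offset":[0,0,0],"twist":0},{"offset":[0,0,0],"twist":0},{"offset":[0,0,0],"twist":0}], "gripper": 0.01, "grip_force": 40}}

```text
time: 22.7
eef_pos: [0.4556, 0.2637, 0.1198]
tcp_rot: [0.085, 0.996, -0.0, 0.001]
contact_force: [-1.7, -3.5, 6.2]
opening: 0.271
finger_force: 39.4
```

Emit:
{"fn": "step_arm", "kwargs": {"motion": [{"offset":[-0.004,0,-0.019],"twist":0},{"offset":[-0.01,0,-0.037],"twist":0},{"offset":[-0.017,0,-0.054],"twist":0},{"offset":[-0.026,0,-0.071],"twist":0},{"offset":[-0.036,0,-0.087],"twist":0},{"offset":[-0.048,0,-0.102],"twist":0},{"offset":[-0.061,0,-0.116],"twist":0},{"offset":[-0.075,0,-0.129],"twist":0},{"offset":[-0.09,0,-0.141],"twist":0},{"offset":[-0.106,0,-0.151],"twist":0},{"offset":[-0.123,0,-0.16],"twist":0},{"offset":[-0.1405,0,-0.167],"twist":0}]}}

```text
time: 23.9
eef_pos: [0.5943, 0.2401, 0.2821]
tcp_rot: [0.085, 0.996, 0.0, 0.001]
contact_force: [8.9, -0.9, -22.5]
opening: 0.246
finger_force: 40.0
```

```bash
python3 - <<'E'
from h import *
s=ctrl.read_camera('scene');t=ctrl.read_camera('top')
st()
a=cv2.resize(s[70:300,290:420],None,fx=2.6,fy=2.6,interpolation=cv2.INTER_CUBIC);b=cv2.resize(t[80:260,60:230],None,fx=2.6,fy=2.6,interpolation=cv2.INTER_CUBIC)
o=np.zeros((598,790,3),np.uint8);o[:a.shape[0],:a.shape[1]]=a;o[:b.shape[0],345:345+b.shape[1]]=b;cv2.imwrite('pics/c5.png',o)
E
```

```text
{'time': 24.0, 'qpos': [0.2248, 0.1851, 1.6223, 0.0007, 1.333, -1.1748], 'dq': [0.0159, -0.0407, 0.0133, 0.0121, 0.078, 0.007], 'joint_efforts': [-0.329, -36.7954, -30.2065, -0.0463, -0.2497, -0.0249], 'eef_pos': [0.595, 0.2398, 0.2832], 'tcp_rot': [0.0855, 0.9963, 0.0005, 0.0004], 'contact_force': [-0.3215, -0.1231, 0.1883], 'wrist_torque': [-0.0008, 0.031, 0.058], 'finger_force': 0.0, 'opening': 0.1147}
```

View pics/c5.png

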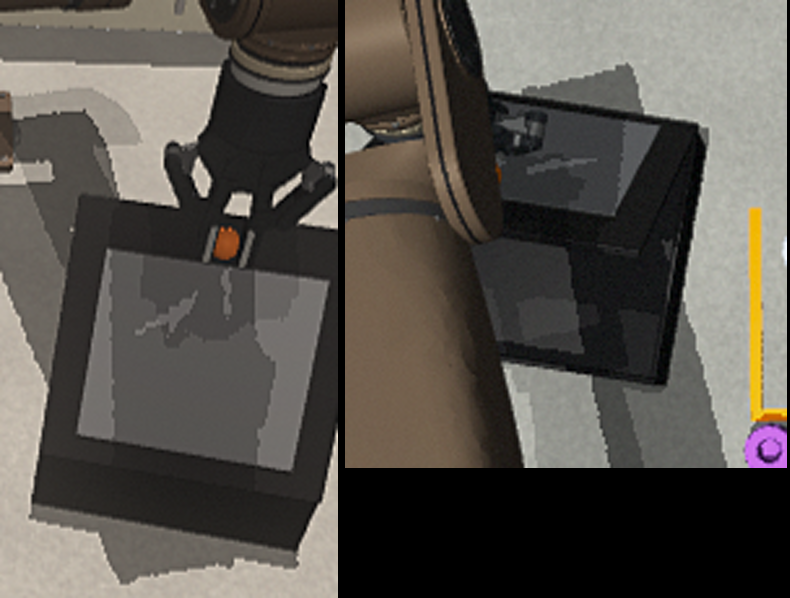

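The fingers have just lost the ball at crop (227,243). The reaction at that moment was radial (8.9, -22.5 N), so my arc doesn't match the real one. I check the ball's true radius from the two pictures.

```bash
python3 - <<'E'
from h import *
n=np.cross(CX,[0,0,1])
def plane(u,v):
    c=ctrl.calibration('scene');T=np.array(c['cam_to_world'])
    d=T[:3,:3]@np.array([(u-c['cx'])/c['fx'],-(v-c['cy'])/c['fy'],-1]);o=T[:3,3]
    p=o+d*((H-o)@n)/(d@n);return p
# scene ray nearly lies in that plane -> use pixel row only: find distance along known radius instead
for nm,(u,v),tcp in[('s1',(376,163),(.5805,.2424,.2815)),('c5',(377.3,163.5),(.595,.2398,.2832))]:
    b=[(abs(proj('scene',knob(t))-[u,v]).round(1).tolist(),round(np.degrees(t))) for t in np.radians(range(40,75,3))]
    b.sort(key=lambda q:q[0][1]);print(nm,b[:3],'tcp px',proj('scene',tcp))
for tcp in [(.4584,.2634,.1222),(.5805,.2424,.2815),(.4591,.2631,.1169),(.4688,.2615,.1535),(.5059,.255,.2189),(.5628,.2453,.2671),(.634,.2332,.2934),(.4532,.2641,.1125),(.5593,.246,.2638),(.6291,.2342,.2874)]:
    r=np.array(tcp)-H;print(round(float(np.hypot(r@CX,r[2])),4),np.degrees(np.arctan2(r[2],-(r@CX))).round(1))
E
```

```text
s1 [([1.5, 0.2], 52), ([1.0, 0.9], 55), ([2.0, 1.0], 49)] tcp px [375.12470956 161.50929765]
c5 [([2.3, 0.4], 55), ([2.8, 0.7], 52), ([3.3, 1.5], 49)] tcp px [375.20933419 165.07531249]
0.2215 11.5
0.2238 65.4
0.2198 10.2
0.2199 20.1
0.2199 39.8
0.2193 59.6
0.2189 79.8
0.225 8.8
0.2184 58.3
0.214 78.2
```

Emit:
{"fn": "step_arm", "kwargs": {"motion": [{"offset":[0.03,0,0],"twist":0},{"offset":[0.06,0,0],"twist":0},{"offset":[0.09,0,0.02],"twist":0},{"offset":[0.12,0,0.05],"twist":0},{"offset":[0.1375,0,0.08],"twist":0},{"offset":[0.1375,0,0.11],"twist":0},{"offset":[0.1375,0,0.118],"twist":0},{"offset":[0.1375,0,0.118],"twist":0},{"offset":[0.1375,0,0.118],"twist":0},{"offset":[0.1375,0,0.118],"twist":0}], "gripper": 0.045}}

```text
time: 25.0
eef_pos: [0.4593, 0.2638, 0.1691]
tcp_rot: [0.085, 0.996, 0.001, 0.002]
contact_force: [0.4, 0.2, 0.2]
opening: 0.525
finger_force: 0.0
```

```bash
python3 - <<'E'
from h import *
theta();st()
E
```

```text
[(np.uint64(34), 6), (np.uint64(53), 4), (np.uint64(68), 2), (np.uint64(73), 0)]
{'time': 25.05, 'qpos': [0.3296, 0.0379, 1.9993, 0.0002, 1.1007, -1.0711], 'dq': [0.0007, 0.0026, 0.0103, -0.0016, -0.002, -0.0019], 'joint_efforts': [0.0273, -28.4789, -26.9776, 0.0018, -0.0028, -0.0001], 'eef_pos': [0.4591, 0.2637, 0.1689], 'tcp_rot': [0.085, 0.9964, 0.0008, 0.0017], 'contact_force': [0.5387, 0.3655, 0.4774], 'wrist_torque': [-0.0569, -0.0313, -0.0063], 'finger_force': 0.0, 'opening': 0.5249}
```

Emit:
{"fn": "step_arm", "kwargs": {"motion": [{"offset":[0,0,0.02],"twist":0},{"offset":[0,0,0.04],"twist":0},{"offset":[0,0,0.052],"twist":0},{"offset":[0,0,0.052],"twist":0},{"offset":[0,0,0.052],"twist":0}]}}

```text
time: 25.55
eef_pos: [0.4582, 0.2635, 0.1155]
tcp_rot: [0.085, 0.996, 0.0, 0.0]
contact_force: [0.3, 0.5, 0.9]
opening: 0.53
finger_force: 0.0
```

Emit:
{"fn": "step_arm", "kwargs": {"motion": [{"offset":[0,0,0],"twist":0},{"offset":[0,0,0],"twist":0},{"offset":[0,0,0],"twist":0},{"offset":[0,0,0],"twist":0}], "gripper": 0.01, "grip_force": 30}}

```text
time: 25.95
eef_pos: [0.4585, 0.2632, 0.1163]
tcp_rot: [0.085, 0.996, -0.0, 0.001]
contact_force: [-1.0, -3.2, 5.4]
opening: 0.279
finger_force: 29.5
```

Emit:
{"fn": "step_arm", "kwargs": {"motion": [{"offset":[-0.004,0,-0.019],"twist":0},{"offset":[-0.01,0,-0.037],"twist":0},{"offset":[-0.017,0,-0.054],"twist":0},{"offset":[-0.026,0,-0.071],"twist":0},{"offset":[-0.031,0,-0.079],"twist":0},{"offset":[-0.036,0,-0.087],"twist":0},{"offset":[-0.042,0,-0.0945],"twist":0},{"offset":[-0.048,0,-0.102],"twist":0},{"offset":[-0.0545,0,-0.109],"twist":0},{"offset":[-0.061,0,-0.116],"twist":0},{"offset":[-0.068,0,-0.1225],"twist":0},{"offset":[-0.075,0,-0.129],"twist":0}]}}

```text
time: 27.15
eef_pos: [0.5323, 0.2506, 0.2441]
tcp_rot: [0.085, 0.996, 0.0, 0.0]
contact_force: [1.4, -0.7, -4.4]
opening: 0.283
finger_force: 29.6
```

Emit:
{"fn": "step_arm", "kwargs": {"motion": [{"offset":[-0.007,0,-0.006],"twist":0},{"offset":[-0.015,0,-0.0115],"twist":0},{"offset":[-0.023,0,-0.017],"twist":0},{"offset":[-0.031,0,-0.022],"twist":0},{"offset":[-0.0395,0,-0.0265],"twist":0},{"offset":[-0.048,0,-0.0305],"twist":0},{"offset":[-0.057,0,-0.0345],"twist":0},{"offset":[-0.066,0,-0.038],"twist":0}]}}

```text
time: 27.95
eef_pos: [0.5974, 0.2395, 0.2825]
tcp_rot: [0.085, 0.996, 0.0, 0.0]
contact_force: [0.5, 1.3, -2.1]
opening: 0.285
finger_force: 29.9
```

Emit:
{"fn": "step_arm", "kwargs": {"motion": [{"offset":[-0.009,0,-0.003],"twist":0},{"offset":[-0.018,0,-0.0055],"twist":0},{"offset":[-0.0185,0,-0.0055],"twist":0}]}}

```text
time: 28.25
eef_pos: [0.6163, 0.2363, 0.2882]
tcp_rot: [0.085, 0.996, 0.0, 0.001]
contact_force: [-1.4, 0.5, 0.4]
opening: 0.277
finger_force: 30.2
```

Emit:
{"fn": "step_arm", "kwargs": {"motion": [{"offset":[-0.009,0,-0.002],"twist":0},{"offset":[-0.018,0,-0.004],"twist":0},{"offset":[-0.0185,0,-0.004],"twist":0}]}}

```text
time: 28.55
eef_pos: [0.6344, 0.2332, 0.2922]
tcp_rot: [0.085, 0.996, 0.0, 0.001]
contact_force: [-1.5, 0.7, 2.9]
opening: 0.281
finger_force: 29.9
```

```bash
python3 - <<'E'
from h import *
theta();st()
E
```

```text
[(np.uint64(69), 64), (np.uint64(81), 70), (np.uint64(85), 66), (np.uint64(88), 68)]
{'time': 28.6, 'qpos': [0.2026, 0.2549, 1.5243, 0.0003, 1.3609, -1.1983], 'dq': [0.0053, -0.009, 0.0165, -0.0013, 0.0036, 0.0022], 'joint_efforts': [-1.0274, -37.7777, -28.8699, -0.3166, -0.4162, 0.1276], 'eef_pos': [0.634, 0.2333, 0.2921], 'tcp_rot': [0.0849, 0.9964, 0.0004, 0.0007], 'contact_force': [-0.7855, 0.5142, 3.6037], 'wrist_torque': [0.2058, 0.366, 0.1719], 'finger_force': 29.8563, 'opening': 0.2753}
```

Emit:
{"fn": "step_arm", "kwargs": {"motion": [{"offset":[0,0,-0.001],"twist":0},{"offset":[0,0,-0.002],"twist":0},{"offset":[0,0,-0.002],"twist":0}]}}

```text
time: 28.9
eef_pos: [0.6325, 0.2335, 0.2919]
tcp_rot: [0.085, 0.996, 0.0, -0.001]
contact_force: [0.1, 2.2, -2.6]
opening: 0.281
finger_force: 29.6
```

Emit:
{"fn": "step_arm", "kwargs": {"motion": [{"offset":[-0.005,0,-0.0005],"twist":0},{"offset":[-0.009,0,-0.001],"twist":0},{"offset":[-0.009,0,-0.001],"twist":0}]}}

```text
time: 29.2
eef_pos: [0.6424, 0.2318, 0.2937]
tcp_rot: [0.085, 0.996, 0.0, -0.0]
contact_force: [-0.3, 1.8, -4.1]
opening: 0.275
finger_force: 29.7
```

```bash
python3 - <<'E'
from h import *
theta();st()
E
```

```text
[(np.uint64(69), 66), (np.uint64(78), 68), (np.uint64(78), 72), (np.uint64(87), 70)]
{'time': 29.25, 'qpos': [0.198, 0.2711, 1.5019, 0.0004, 1.369, -1.2029], 'dq': [0.0012, -0.0025, 0.0074, -0.0011, 0.0023, 0.0004], 'joint_efforts': [-1.6634, -43.3489, -32.0018, -0.6005, 0.1262, 0.0702], 'eef_pos': [0.6422, 0.2319, 0.2936], 'tcp_rot': [0.0849, 0.9964, 0.0001, -0.0003], 'contact_force': [0.8918, 2.8239, -3.1414], 'wrist_torque': [0.4601, 0.0153, 0.0948], 'finger_force': 29.6803, 'opening': 0.2784}
```

Emit:
{"fn": "step_arm", "kwargs": {"motion": [{"offset":[-0.005,0.0005,0.0005],"twist":0},{"offset":[-0.0095,0.0005,0],"twist":0},{"offset":[-0.0095,0.0005,0],"twist":0}]}}

```text
time: 29.55
eef_pos: [0.6522, 0.2302, 0.2948]
tcp_rot: [0.085, 0.996, -0.0, 0.001]
contact_force: [-0.3, -0.2, -0.1]
opening: 0.273
finger_force: 29.6
```

Emit:
{"fn": "step_arm", "kwargs": {"motion": [{"offset":[-0.005,0,0],"twist":0},{"offset":[-0.0095,0,0],"twist":0},{"offset":[-0.0095,0,0],"twist":0}]}}

```text
time: 29.85
eef_pos: [0.6617, 0.2287, 0.2952]
tcp_rot: [0.085, 0.996, 0.0, 0.001]
contact_force: [-1.3, -0.7, 1.9]
opening: 0.275
finger_force: 29.7
```

Emit:
{"fn": "step_arm", "kwargs": {"motion": [{"offset":[-0.005,0,0],"twist":0},{"offset":[-0.0095,0,0],"twist":0},{"offset":[-0.0095,0,0],"twist":0}]}}

```text
time: 30.15
eef_pos: [0.6711, 0.227, 0.2951]
tcp_rot: [0.086, 0.996, -0.0, 0.001]
contact_force: [-0.2, -1.9, 4.3]
opening: 0.263
finger_force: 28.7
```

```bash
python3 - <<'E'
from h import *
theta();st()
E
```

```text
[(np.uint64(55), 80), (np.uint64(66), 74), (np.uint64(69), 78), (np.uint64(78), 76)]
{'time': 30.2, 'qpos': [0.1836, 0.3261, 1.4314, -0.0007, 1.3826, -1.2158], 'dq': [0.002, -0.0048, 0.0092, -0.0005, 0.0069, -0.0043], 'joint_efforts': [1.0226, -39.9165, -28.3552, 0.3242, -0.373, -0.23], 'eef_pos': [0.6708, 0.227, 0.2951], 'tcp_rot': [0.0855, 0.9963, -0.0001, 0.0008], 'contact_force': [-0.1769, -0.975, 4.1129], 'wrist_torque': [-0.2954, 0.1974, -0.2253], 'finger_force': 28.7023, 'opening': 0.2628}
```

Emit:
{"fn": "step_arm", "kwargs": {"motion": [{"offset":[0,0,-0.001],"twist":0},{"offset":[-0.001,0,-0.002],"twist":0},{"offset":[-0.003,0,-0.002],"twist":0}]}}

```text
time: 30.5
eef_pos: [0.6726, 0.2267, 0.2952]
tcp_rot: [0.085, 0.996, -0.0, -0.001]
contact_force: [-0.7, -2.5, 0.6]
opening: 0.261
finger_force: 29.1
```

Emit:
{"fn": "step_arm", "kwargs": {"motion": [{"offset":[-0.005,0,0],"twist":0},{"offset":[-0.0095,0,0.0005],"twist":0},{"offset":[-0.0095,0,0.0005],"twist":0}]}}

```text
time: 30.8
eef_pos: [0.6831, 0.2256, 0.2955]
tcp_rot: [0.085, 0.996, 0.001, 0.0]
contact_force: [0.8, 0.7, -0.3]
opening: 0.12
finger_force: 0.0
```

```bash
python3 - <<'E'
from h import *
theta();st()
E
```

```text
[(np.uint64(7), 72), (np.uint64(9), 70), (np.uint64(10), 66), (np.uint64(11), 68)]
{'time': 30.85, 'qpos': [0.1782, 0.3509, 1.3992, 0.0008, 1.3911, -1.2232], 'dq': [0.004, -0.0096, 0.0066, -0.0014, 0.005, 0.0013], 'joint_efforts': [-0.1487, -43.8315, -30.2628, -0.0046, -0.0165, -0.0038], 'eef_pos': [0.6828, 0.2257, 0.2956], 'tcp_rot': [0.0847, 0.9964, 0.0004, 0.0001], 'contact_force': [-0.0517, 0.1387, -0.3942], 'wrist_torque': [-0.0237, 0.0182, 0.0311], 'finger_force': 0.0, 'opening': 0.1153}
```

The fingers held to about 80° and then lost the ball. It creeps out tangentially with time, so speed is the cure. I regrip and swing the lid over briskly in one call.

Emit:
{"fn": "step_arm", "kwargs": {"motion": [{"offset":[0.035,0,0],"twist":0},{"offset":[0.07,0,0],"twist":0},{"offset":[0.105,0,0],"twist":0},{"offset":[0.14,0,0],"twist":0},{"offset":[0.175,0,0.02],"twist":0},{"offset":[0.21,0,0.05],"twist":0},{"offset":[0.231,0,0.08],"twist":0},{"offset":[0.231,0,0.11],"twist":0},{"offset":[0.231,0,0.13],"twist":0},{"offset":[0.231,0,0.13],"twist":0},{"offset":[0.231,0,0.13],"twist":0},{"offset":[0.231,0,0.13],"twist":0}], "gripper": 0.045}}

```text
time: 32.05
eef_pos: [0.456, 0.2649, 0.1678]
tcp_rot: [0.085, 0.996, 0.001, 0.002]
contact_force: [-0.4, 0.7, 0.8]
opening: 0.527
finger_force: 0.0
```

Emit:
{"fn": "step_arm", "kwargs": {"motion": [{"offset":[0,0,0.02],"twist":0},{"offset":[0,0,0.04],"twist":0},{"offset":[0,0,0.048],"twist":0},{"offset":[0,0,0.048],"twist":0},{"offset":[0,0,0.048],"twist":0}]}}

```text
time: 32.55
eef_pos: [0.4556, 0.2647, 0.1191]
tcp_rot: [0.085, 0.996, 0.0, 0.001]
contact_force: [0.1, 0.0, 0.7]
opening: 0.529
finger_force: 0.0
```

Emit:
{"fn": "step_arm", "kwargs": {"motion": [{"offset":[0,0,0],"twist":0},{"offset":[0,0,0],"twist":0},{"offset":[0,0,0],"twist":0},{"offset":[0,0,0],"twist":0}], "gripper": 0.01, "grip_force": 30}}

```text
time: 32.95
eef_pos: [0.4555, 0.2637, 0.1195]
tcp_rot: [0.084, 0.996, -0.001, 0.001]
contact_force: [-1.9, -4.8, 5.1]
opening: 0.281
finger_force: 29.3
```

Emit:
{"fn": "step_arm", "kwargs": {"motion": [{"offset":[-0.002,-0.001,-0.011],"twist":0},{"offset":[-0.0085,-0.001,-0.033],"twist":0},{"offset":[-0.0225,-0.001,-0.0645],"twist":0},{"offset":[-0.043,-0.001,-0.0965],"twist":0},{"offset":[-0.069,-0.001,-0.1245],"twist":0},{"offset":[-0.0995,-0.001,-0.147],"twist":0},{"offset":[-0.1335,-0.001,-0.1645],"twist":0},{"offset":[-0.1695,-0.001,-0.1755],"twist":0},{"offset":[-0.2075,-0.001,-0.18],"twist":0},{"offset":[-0.2455,-0.001,-0.178],"twist":0},{"offset":[-0.2825,-0.001,-0.1695],"twist":0},{"offset":[-0.3075,-0.001,-0.16],"twist":0}]}}

```text
time: 34.15
eef_pos: [0.76, 0.211, 0.2795]
tcp_rot: [0.085, 0.996, 0.001, 0.001]
contact_force: [-0.2, 0.4, -1.0]
opening: 0.117
finger_force: 0.0
```

```bash
python3 - <<'E'
from h import *
snap('scene','s6',crop=(250,0,450,290),s=2)
theta();st()
E
```

```text
[(np.uint64(3), 98), (np.uint64(9), 92), (np.uint64(12), 96), (np.uint64(19), 94)]
{'time': 34.25, 'qpos': [0.1413, 0.5202, 1.2112, 0.0007, 1.4139, -1.2577], 'dq': [0.0256, -0.0576, 0.0553, 0.0103, 0.0266, 0.0072], 'joint_efforts': [-0.1699, -52.5012, -32.9404, -0.0176, -0.1323, -0.0263], 'eef_pos': [0.7591, 0.2101, 0.2745], 'tcp_rot': [0.0859, 0.9963, -0.0001, -0.0019], 'contact_force': [0.0001, -0.1244, -0.9551], 'wrist_torque': [0.0146, 0.0351, 0.0465], 'finger_force': 0.0, 'opening': 0.119}
```

View pics/s6.png

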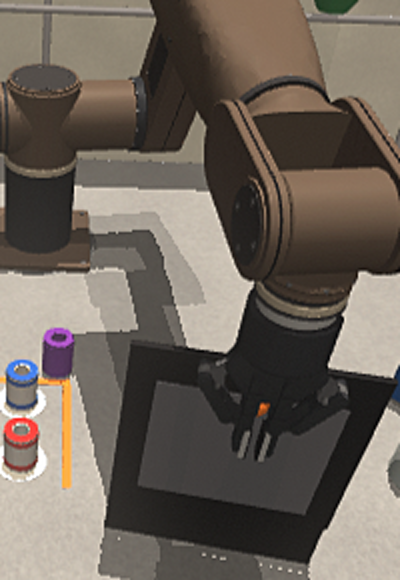

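```bash
python3 - <<'E'
from h import *
CY=np.array([.17,.985,0])
for d in range(70,112,6):
    t=np.radians(d);e=H-CX*.24*np.cos(t)+np.array([0,0,.24*np.sin(t)])
    print(d,proj('scene',e-.126*CY).round(),proj('scene',e+.126*CY).round(),proj('scene',knob(t)).round())
a=np.load('pics/s6.npy');b=ctrl.read_camera('scene');np.save('pics/s7.npy',b)
for i in(a,b):
    m=segm(i,(3,20),(381,200),22,110);ys,xs=np.nonzero(m);print(m.sum(),xs.mean() if len(xs) else 0,ys.mean() if len(ys) else 0)
print(cv2.absdiff(a,b)[100:300,250:330].max(2).__gt__(25).sum())
g=cv2.cvtColor(b,cv2.COLOR_BGR2GRAY);g0=cv2.cvtColor(a,cv2.COLOR_BGR2GRAY)
print(g0[155:200,330].tolist(),g[155:200,330].tolist())
E
```

```text
70 [319. 148.] [440. 166.] [377. 174.]
76 [318. 152.] [442. 170.] [377. 180.]
82 [317. 157.] [444. 176.] [377. 187.]
88 [316. 164.] [446. 183.] [377. 196.]
94 [314. 172.] [448. 192.] [376. 205.]
100 [312. 181.] [449. 203.] [375. 216.]
106 [311. 192.] [449. 214.] [374. 227.]
35 381.0571428571429 203.94285714285715
29 380.13793103448273 205.44827586206895
91
[80, 81, 79, 81, 79, 81, 82, 81, 81, 81, 80, 82, 79, 80, 81, 82, 78, 56, 58, 46, 35, 36, 35, 34, 35, 35, 35, 35, 35, 37, 34, 35, 35, 32, 30, 51, 88, 67, 68, 67, 68, 66, 68, 67, 66] [81, 83, 81, 82, 79, 80, 81, 82, 81, 80, 82, 81, 79, 80, 79, 81, 79, 62, 57, 61, 44, 35, 36, 35, 35, 36, 36, 35, 34, 35, 35, 34, 33, 34, 35, 34, 56, 80, 67, 67, 66, 68, 66, 66, 67]
```

The lid is past balance, at about 94° and still going back slowly. I clear the gripper away (up and onward) so it can settle on its stop.

Emit:
{"fn": "step_arm", "kwargs": {"motion": [{"offset":[-0.025,0,-0.015],"twist":0},{"offset":[-0.045,0,-0.045],"twist":0},{"offset":[-0.05,0,-0.085],"twist":0},{"offset":[-0.05,0,-0.125],"twist":0},{"offset":[-0.05,-0.03,-0.15],"twist":0},{"offset":[-0.04,-0.07,-0.15],"twist":0},{"offset":[-0.02,-0.11,-0.15],"twist":0},{"offset":[0,-0.15,-0.15],"twist":0},{"offset":[0.0,-0.19,-0.15],"twist":0},{"offset":[0.0,-0.19,-0.15],"twist":0}], "gripper": 0.05}}

```text
time: 35.3
eef_pos: [0.7234, 0.0205, 0.4303]
tcp_rot: [0.087, 0.996, -0.001, 0.001]
contact_force: [-0.1, -0.3, -0.3]
opening: 0.586
finger_force: 0.0
```

```bash
python3 - <<'E'
from h import *
b=ctrl.read_camera('scene')
m=segm(b,(3,20),(376,215),35,110);ys,xs=np.nonzero(m);print(m.sum(),xs.mean() if len(xs) else 0,ys.mean() if len(ys) else 0)
print(proj('scene',knob(1.9)),proj('scene',knob(0)));st()
np.save('pics/s8.npy',b);save(b,'s8',s=1.5)
# rod refined and stand from earlier frame
E
```

```text
169 374.8816568047337 232.30769230769232
[373.56527745 232.58636814] [362.40251291 181.90975997]
{'time': 35.35, 'qpos': [-0.1086, 0.3312, 1.1877, 0.0007, 1.6208, -1.5069], 'dq': [0.0452, 0.0288, -0.025, 0.0173, -0.0002, 0.0068], 'joint_efforts': [-1.436, -44.0659, -30.6797, -0.1355, -0.0058, -0.0367], 'eef_pos': [0.7241, 0.0227, 0.43], 'tcp_rot': [0.0861, 0.9963, 0.0004, 0.001], 'contact_force': [-0.1178, 0.0616, -0.2491], 'wrist_torque': [-0.0346, 0.0613, -0.0151], 'finger_force': 0.0, 'opening': 0.5848}
```

View pics/s8.png

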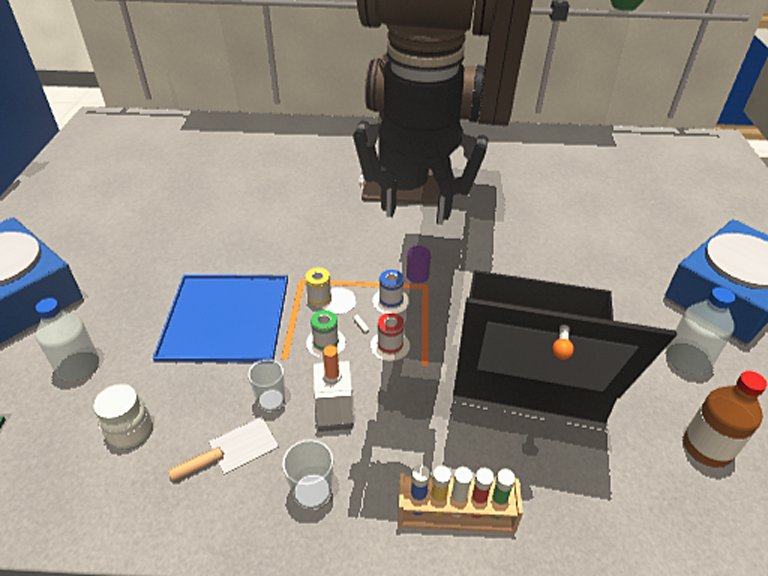

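The lid rests open on its stop, with the knob at (563,349). Yellow has been shoved off its pad to (317,272). Next is the rod.

Emit:
{"fn": "step_arm", "kwargs": {"motion": [{"offset":[0.002,-0.03,0.03],"twist":-5},{"offset":[0.006,-0.06,0.06],"twist":-9.9},{"offset":[0.01,-0.09,0.1],"twist":-9.9},{"offset":[0.0135,-0.12,0.14],"twist":-9.9},{"offset":[0.0135,-0.1205,0.18],"twist":-9.9},{"offset":[0.0135,-0.1205,0.21],"twist":-9.9},{"offset":[0.0135,-0.1205,0.23],"twist":-9.9},{"offset":[0.0135,-0.1205,0.24],"twist":-9.9},{"offset":[0.0135,-0.1205,0.24],"twist":-9.9},{"offset":[0.0135,-0.1205,0.24],"twist":-9.9}], "gripper": 0.045}}

```text
time: 36.35
eef_pos: [0.6928, -0.0916, 0.1896]
tcp_rot: [-0.002, 1.0, -0.0, 0.001]
contact_force: [1.0, 0.4, 0.7]
opening: 0.529
finger_force: 0.0
```

```bash
python3 - <<'E'
from h import *
st();t=ctrl.read_camera('top');np.save('pics/t9.npy',t);s=np.load('pics/s8.npy')
e=mouth(s,HUE['yellow'],np.array((317,274))/1.5,13);q=px('scene',*e[0],.062);print(q,e)
g=proj('top',[q[0],q[1]+.0015-.0035,.062]);f=mouth(t,HUE['yellow'],g,14);print(f,px('top',*f[0],.062))
E
```

```text
{'time': 36.35, 'qpos': [-0.2765, 0.3784, 1.5583, 0.0003, 1.2025, -1.8514], 'dq': [-0.007, -0.0145, -0.0187, -0.0023, -0.0021, -0.0011], 'joint_efforts': [0.0398, -42.0092, -27.482, 0.0032, 0.0152, 0.0008], 'eef_pos': [0.6928, -0.0916, 0.1896], 'tcp_rot': [-0.002, 1.0, -0.0002, 0.0012], 'contact_force': [1.0472, 0.3791, 0.7014], 'wrist_torque': [-0.0715, 0.016, -0.0148], 'finger_force': 0.0, 'opening': 0.5295}
[ 0.43810258 -0.14961506  0.062     ] ((211.2083282470703, 184.63185119628906), (12.401520729064941, 16.49113655090332), 85.36622619628906)
((301.92938232421875, 218.682373046875), (18.345151901245117, 19.400972366333008), 172.6903076171875) [ 0.43236995 -0.15354822  0.062     ]
```

Emit:
{"fn": "step_arm", "kwargs": {"motion": [{"offset":[0.002,-0.002,0.02],"twist":0},{"offset":[0.002,-0.002,0.04],"twist":0},{"offset":[0.002,-0.002,0.06],"twist":0},{"offset":[0.002,-0.002,0.075],"twist":0},{"offset":[0.002,-0.002,0.075],"twist":0},{"offset":[0.002,-0.002,0.075],"twist":0}]}}

```text
time: 37.0
eef_pos: [0.6905, -0.0944, 0.1138]
tcp_rot: [-0.002, 1.0, -0.0, 0.001]
contact_force: [0.8, -0.2, 0.7]
opening: 0.522
finger_force: 0.0
```

Emit:
{"fn": "step_arm", "kwargs": {"motion": [{"offset":[0,0,0],"twist":0},{"offset":[0,0,0],"twist":0},{"offset":[0,0,0],"twist":0},{"offset":[0,0,0],"twist":0}], "gripper": 0.01, "grip_force": 40}}

```text
time: 37.4
eef_pos: [0.691, -0.0946, 0.1148]
tcp_rot: [-0.002, 1.0, -0.0, 0.002]
contact_force: [-0.2, 0.7, 4.4]
opening: 0.25
finger_force: 39.3
```

Emit:
{"fn": "step_arm", "kwargs": {"motion": [{"offset":[0,0,-0.01],"twist":0},{"offset":[0,0,-0.03],"twist":0},{"offset":[0,0,-0.05],"twist":0},{"offset":[0,0,-0.07],"twist":0},{"offset":[0,0,-0.09],"twist":0},{"offset":[0,0,-0.09],"twist":0}]}}

```text
time: 38.0
eef_pos: [0.6914, -0.0948, 0.2068]
tcp_rot: [-0.002, 1.0, -0.001, 0.003]
contact_force: [-0.1, -0.2, 0.3]
opening: 0.245
finger_force: 39.1
```

```bash
python3 - <<'E'
from h import *
st();t=ctrl.read_camera('top');s=ctrl.read_camera('scene')
np.save('pics/t10.npy',t);np.save('pics/s10.npy',s)
a=cv2.resize(s[130:300,170:270],None,fx=3.5,fy=3.5,interpolation=cv2.INTER_CUBIC);b=cv2.resize(t[70:200,220:345],None,fx=3.5,fy=3.5,interpolation=cv2.INTER_CUBIC)
o=np.zeros((600,795,3),np.uint8);o[:a.shape[0],:a.shape[1]]=a;o[:b.shape[0],355:355+b.shape[1]]=b;cv2.imwrite('pics/c10.png',o)
E
```

```text
{'time': 38.0, 'qpos': [-0.2813, 0.3599, 1.55, -0.0001, 1.2256, -1.8551], 'dq': [0.0015, 0.0317, 0.0397, -0.0006, -0.0273, 0.0009], 'joint_efforts': [0.0579, -41.5498, -27.5246, -0.0011, 0.1704, 0.0], 'eef_pos': [0.6914, -0.0948, 0.2068], 'tcp_rot': [-0.0015, 1.0, -0.0009, 0.0029], 'contact_force': [-0.1474, -0.24, 0.3196], 'wrist_torque': [-0.0515, -0.0166, -0.0249], 'finger_force': 39.0909, 'opening': 0.2448}
```

View pics/c10.png

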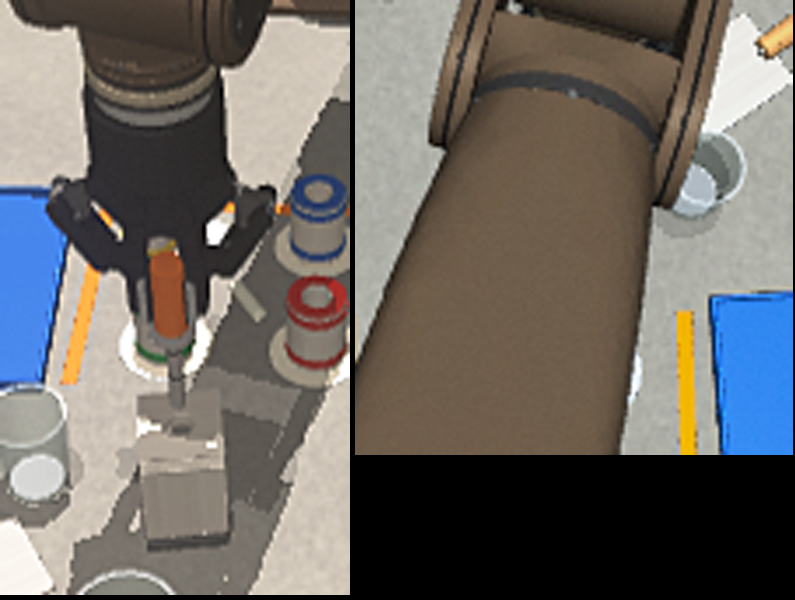

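The rod is in the jaws and its tip has cleared the hole, at about crop (178,405). I check for tilt against a straight projection.

```bash
python3 - <<'E'
from h import *
x,y=.6914,-.0948
for dz in(0,10,31,56,70,76,132): print(dz,proj('scene',[x,y,.107+dz/1e3]).round(1))
s=np.load('pics/s10.npy');h=cv2.cvtColor(s,cv2.COLOR_BGR2HSV)
m=segm(s,(3,20),(218,213),22,110)
for r in range(195,232,3):
    xs=np.nonzero(m[r])[0]
    if len(xs):print(r,xs.min(),xs.max())
for r in range(226,250,2): print(r,h[r,212:230,2].tolist())
E
```

```text
0 [219.3 245.1]
10 [219.1 242.3]
31 [218.6 236.3]
56 [218.  228.9]
70 [217.7 224.6]
76 [217.5 222.7]
132 [216.1 204.5]
201 216 218
204 213 221
207 197 222
210 197 222
213 196 222
216 214 222
219 214 222
222 214 222
225 215 221
226 [118, 120, 111, 113, 119, 136, 136, 139, 127, 107, 114, 113, 105, 113, 255, 255, 255, 255]
228 [138, 134, 120, 114, 120, 119, 122, 121, 121, 120, 111, 99, 62, 146, 255, 255, 255, 255]
230 [121, 132, 137, 138, 147, 96, 84, 107, 87, 77, 86, 76, 86, 255, 255, 255, 255, 163]
232 [103, 92, 97, 95, 97, 86, 114, 122, 119, 103, 111, 123, 215, 255, 255, 255, 147, 90]
234 [221, 199, 169, 168, 173, 163, 105, 116, 113, 94, 143, 255, 255, 255, 255, 109, 108, 92]
236 [239, 213, 212, 213, 218, 232, 90, 113, 117, 98, 162, 255, 196, 158, 76, 115, 119, 122]
238 [225, 205, 212, 247, 221, 231, 118, 65, 82, 72, 125, 187, 191, 81, 111, 119, 122, 119]
240 [214, 208, 205, 208, 213, 219, 125, 110, 116, 107, 103, 194, 178, 116, 116, 120, 121, 120]
242 [177, 158, 160, 162, 164, 149, 108, 111, 116, 110, 83, 134, 133, 135, 134, 133, 135, 134]
244 [134, 134, 134, 134, 135, 137, 123, 109, 115, 110, 90, 139, 136, 135, 135, 135, 134, 134]
246 [134, 134, 134, 134, 134, 135, 137, 121, 117, 110, 120, 136, 134, 134, 132, 132, 134, 133]
248 [129, 133, 135, 134, 136, 136, 137, 141, 154, 153, 155, 149, 140, 135, 134, 134, 135, 133]
```

The rod hangs vertical within 1 px. Tip height is TCP minus 0.100. Moving to red at (0.545, -0.0075).

Emit:
{"fn": "step_arm", "kwargs": {"motion": [{"offset":[0.02,0.011,0],"twist":0},{"offset":[0.045,0.027,0],"twist":0},{"offset":[0.07,0.042,0],"twist":0},{"offset":[0.095,0.057,0],"twist":0},{"offset":[0.12,0.072,0],"twist":0},{"offset":[0.1465,0.088,0],"twist":0},{"offset":[0.1465,0.088,0.01],"twist":0},{"offset":[0.1465,0.088,0.02],"twist":0},{"offset":[0.1465,0.088,0.02],"twist":0},{"offset":[0.1465,0.088,0.02],"twist":0},{"offset":[0.1465,0.088,0.02],"twist":0}]}}

```text
time: 39.2
eef_pos: [0.5438, -0.0073, 0.1828]
tcp_rot: [-0.001, 1.0, -0.0, 0.0]
contact_force: [-0.1, 0.1, -0.9]
opening: 0.247
finger_force: 39.1
```

```bash
python3 - <<'E'
from h import *
s=ctrl.read_camera('scene');S=st();np.save('pics/s11.npy',s)
p=np.array(S['eef_pos']);
for z in(0,31,56):print(proj('scene',[p[0],p[1],p[2]-.0998+z/1e3]).round(1))
h=s.max(2)
e=mouth(s,HUE['red'],np.array((391,320))/1.5,13);print(e, proj('scene',[.5452,-.0074,.062]))
u=int(e[0][0])
for r in range(188,216,2):print(r,h[r,u-9:u+10].tolist())
E
```

```text
{'time': 39.25, 'qpos': [-0.1999, 0.0554, 1.9531, -0.0, 1.1327, -1.7732], 'dq': [0.0023, -0.0078, 0.0014, 0.0002, -0.0002, -0.0005], 'joint_efforts': [0.0112, -29.9569, -27.736, -0.0002, 0.0049, -0.0002], 'eef_pos': [0.5438, -0.0072, 0.183], 'tcp_rot': [-0.0012, 1.0, -0.0001, 0.0002], 'contact_force': [-0.2774, -0.1216, -1.6723], 'wrist_torque': [-0.0412, -0.0375, 0.0107], 'finger_force': 39.1274, 'opening': 0.2427}
[259.9 208.2]
[260.1 199.6]
[260.3 192.5]
((259.3123779296875, 215.5227813720703), (8.561673164367676, 14.632782936096191), 97.7105484008789) [259.63143814 214.16231972]
188 [229, 235, 255, 103, 87, 93, 103, 107, 112, 131, 138, 136, 139, 129, 123, 105, 109, 99, 84]
190 [252, 255, 255, 81, 86, 90, 87, 93, 111, 112, 102, 101, 100, 101, 108, 109, 89, 84, 79]
192 [189, 190, 201, 88, 110, 104, 94, 94, 99, 78, 98, 109, 110, 80, 90, 93, 96, 115, 92]
194 [192, 203, 255, 95, 104, 115, 117, 130, 134, 118, 86, 64, 71, 105, 124, 122, 115, 107, 101]
196 [253, 255, 255, 91, 104, 115, 116, 124, 126, 114, 99, 107, 101, 100, 122, 120, 114, 104, 108]
198 [253, 255, 244, 74, 108, 116, 117, 124, 127, 117, 100, 106, 101, 99, 125, 120, 113, 107, 90]
200 [253, 255, 255, 77, 83, 110, 119, 126, 134, 80, 71, 96, 97, 93, 127, 121, 105, 92, 93]
202 [255, 255, 200, 127, 90, 88, 90, 94, 104, 93, 107, 112, 108, 90, 103, 88, 80, 105, 162]
204 [255, 255, 196, 137, 144, 134, 111, 108, 97, 84, 104, 108, 98, 94, 100, 153, 143, 202, 201]
206 [180, 227, 255, 137, 143, 144, 139, 196, 202, 146, 98, 102, 89, 172, 205, 204, 203, 201, 194]
208 [165, 168, 67, 71, 88, 116, 183, 143, 141, 102, 101, 105, 91, 162, 189, 155, 138, 95, 96]
210 [169, 179, 78, 82, 103, 115, 113, 112, 109, 112, 112, 112, 110, 111, 112, 114, 95, 85, 81]
212 [177, 75, 106, 126, 110, 113, 112, 116, 125, 128, 130, 132, 132, 120, 113, 111, 113, 115, 101]
214 [174, 77, 160, 157, 158, 123, 105, 105, 116, 121, 126, 124, 120, 112, 113, 113, 112, 112, 116]
```

Emit:
{"fn": "step_arm", "kwargs": {"motion": [{"offset":[-0.001,-0.001,0.015],"twist":0},{"offset":[-0.001,-0.001,0.025],"twist":0},{"offset":[-0.001,-0.001,0.034],"twist":0},{"offset":[-0.001,-0.001,0.034],"twist":0}]}}

```text
time: 39.65
eef_pos: [0.5428, -0.0075, 0.1463]
tcp_rot: [-0.001, 1.0, 0.0, -0.002]
contact_force: [-0.3, -0.2, -1.1]
opening: 0.246
finger_force: 39.1
```

Emit:
{"fn": "step_arm", "kwargs": {"motion": [{"offset":[0,0,0.008],"twist":0},{"offset":[0,0,0.014],"twist":0},{"offset":[0,0,0.0195],"twist":0},{"offset":[0,0,0.0195],"twist":0}]}}

```text
time: 40.05
eef_pos: [0.5456, -0.0079, 0.1315]
tcp_rot: [-0.001, 1.0, -0.0, 0.001]
contact_force: [-1.1, 0.4, 6.9]
opening: 0.248
finger_force: 40.0
```

Contact at tip height about 0.032, so **red is short (30 mm)**. Hold briefly, then on to yellow at (0.4335, -0.1515).

Emit:
{"fn": "step_arm", "kwargs": {"motion": [{"offset":[0,0,0],"twist":0},{"offset":[0,0,0],"twist":0},{"offset":[0,0,0],"twist":0},{"offset":[0,0,-0.02],"twist":0},{"offset":[0,0,-0.04],"twist":0},{"offset":[0,0,-0.06],"twist":0},{"offset":[0.023,-0.03,-0.06],"twist":0},{"offset":[0.046,-0.06,-0.06],"twist":0},{"offset":[0.069,-0.09,-0.06],"twist":0},{"offset":[0.092,-0.12,-0.06],"twist":0},{"offset":[0.112,-0.144,-0.06],"twist":0},{"offset":[0.112,-0.144,-0.06],"twist":0}]}}

```text
time: 41.25
eef_pos: [0.4309, -0.1542, 0.1892]
tcp_rot: [0.001, 1.0, -0.0, -0.0]
contact_force: [0.0, 0.5, -1.3]
opening: 0.247
finger_force: 39.4
```

```bash
cat >> h.py <<'E'
def tipcheck(hue,w):
    """compare, in the scene picture, insert mouth w and rod tip with where they should be"""
    s=ctrl.read_camera('scene');S=ctrl.get_state();p=np.array(S['eef_pos']);print(p.round(4),np.round(S['tcp_rot'],3))
    g=proj('scene',[*w,.062]);e=mouth(s,HUE[hue],g,14);t=proj('scene',[p[0],p[1],p[2]-.0998]);v=s.max(2);print('mouth',e[0],'exp',g,'tip exp',t)
    for r in range(int(t[1])-8,int(t[1])+3,2):print(r,v[r,int(t[0])-8:int(t[0])+9].tolist())
E
python3 - <<'E'
from h import *
tipcheck('yellow',(.4335,-.1515))
E
```

```text
[ 0.4319 -0.1532  0.1893] [ 0.  1. -0.  0.]Traceback (most recent call last):
  File "<stdin>", line 2, in <module>
  File "h.py", line 54, in tipcheck
    g=proj('scene',[*w,.062]);e=mouth(s,HUE[hue],g,14);t=proj('scene',[p[0],p[1],p[2]-.0998]);v=s.max(2);print('mouth',e[0],'exp',g,'tip exp',t)
                                ~~~~~^^^^^^^^^^^^^^^^^
  File "h.py", line 40, in mouth
    return cv2.fitEllipse(cv2.convexHull(q))
           ~~~~~~~~~~~~~~^^^^^^^^^^^^^^^^^^^
cv2.error: OpenCV(4.12.0) /io/opencv/modules/imgproc/src/shapedescr.cpp:361: error: (-201:Incorrect size of input array) There should be at least 5 points to fit the ellipse in function 'fitEllipseNoDirect'
```

```bash
sed -i 's/e=mouth(s,HUE\[hue\],g,14)/e=mouth(s,HUE[hue],g,14,90)/' h.py
python3 - <<'E'
from h import *
tipcheck('yellow',(.4335,-.1515))
E
```

```text
[ 0.4324 -0.1525  0.1894] [-0.001  1.     0.     0.   ]Traceback (most recent call last):
  File "<stdin>", line 2, in <module>
  File "h.py", line 54, in tipcheck
    g=proj('scene',[*w,.062]);e=mouth(s,HUE[hue],g,14,90);t=proj('scene',[p[0],p[1],p[2]-.0998]);v=s.max(2);print('mouth',e[0],'exp',g,'tip exp',t)
                                ~~~~~^^^^^^^^^^^^^^^^^^^^
  File "h.py", line 40, in mouth
    return cv2.fitEllipse(cv2.convexHull(q))
           ~~~~~~~~~~~~~~^^^^^^^^^^^^^^^^^^^
cv2.error: OpenCV(4.12.0) /io/opencv/modules/imgproc/src/shapedescr.cpp:361: error: (-201:Incorrect size of input array) There should be at least 5 points to fit the ellipse in function 'fitEllipseNoDirect'
```

```bash
python3 - <<'E'
from h import *
s=ctrl.read_camera('scene');np.save('pics/s12.npy',s);S=ctrl.get_state();p=np.array(S['eef_pos']);print(p)
g=proj('scene',[.4335,-.1515,.062]);t=proj('scene',[p[0],p[1],p[2]-.0998]);print(g,t)
h=cv2.cvtColor(s,cv2.COLOR_BGR2HSV);u,v=map(int,g)
for r in range(v-14,v+16,2):print(r,[f"{a}/{b}/{c}" for a,b,c in h[r,u-11:u+12]])
E
```

```text
[ 0.43276182 -0.15203809  0.18942122]
[210.76042517 183.5197946 ] [209.96070569 176.01264376]
169 ['15/27/189', '15/25/186', '14/32/186', '16/30/189', '16/26/187', '16/32/192', '18/27/188', '17/30/195', '18/29/201', '17/27/179', '14/28/101', '13/28/110', '15/31/98', '17/28/129', '18/28/201', '17/30/195', '18/29/193', '19/28/191', '17/28/191', '17/31/191', '16/31/192', '16/26/183', '19/26/185']
171 ['17/31/191', '19/28/191', '18/27/192', '15/27/191', '16/28/189', '16/28/188', '16/26/187', '16/27/195', '18/29/199', '18/27/205', '14/28/101', '13/23/102', '12/27/96', '14/30/95', '15/30/201', '19/28/192', '16/26/188', '16/30/189', '20/28/189', '16/31/183', '16/31/157', '18/27/158', '18/28/163']
173 ['20/28/191', '16/29/193', '18/30/193', '15/30/190', '17/28/190', '17/30/195', '19/28/194', '18/27/189', '15/27/192', '16/28/198', '15/27/114', '16/27/104', '14/28/100', '10/24/94', '19/30/206', '17/27/200', '19/28/199', '18/31/190', '18/28/163', '16/26/164', '17/29/160', '18/27/160', '16/27/163']
175 ['17/26/195', '17/26/194', '16/28/194', '18/29/194', '18/27/191', '18/29/193', '18/29/195', '1
[... 2918 characters left out ...]
'15/29/122', '15/31/116', '15/32/112', '12/35/109', '13/31/98', '18/40/116', '20/48/155']
195 ['14/190/252', '14/196/255', '12/130/225', '15/3/152', '14/18/157', '18/43/153', '12/31/107', '14/32/119', '14/36/121', '17/32/126', '17/33/125', '15/35/131', '15/35/130', '17/38/129', '14/34/128', '14/34/127', '14/33/117', '16/36/119', '16/34/112', '17/33/109', '12/26/97', '21/98/109', '19/41/151']
197 ['16/185/253', '16/198/255', '135/3/187', '20/12/189', '14/22/198', '21/67/183', '17/57/111', '12/29/116', '14/31/122', '13/33/125', '14/34/128', '16/38/129', '15/35/131', '17/36/128', '15/35/132', '13/32/126', '15/38/121', '12/36/120', '16/34/112', '12/24/106', '12/26/99', '21/156/100', '19/37/150']
```

The tip is within about 1 mm of the well centre. Descend.

Emit:
{"fn": "step_arm", "kwargs": {"motion": [{"offset":[0,0.0005,0.015],"twist":0},{"offset":[0,0.0005,0.03],"twist":0},{"offset":[0,0.0005,0.04],"twist":0},{"offset":[0,0.0005,0.04],"twist":0}]}}

```text
time: 41.8
eef_pos: [0.4321, -0.1504, 0.1476]
tcp_rot: [-0.002, 1.0, 0.001, -0.001]
contact_force: [-0.1, -0.6, -0.9]
opening: 0.244
finger_force: 39.4
```

Emit:
{"fn": "step_arm", "kwargs": {"motion": [{"offset":[0,0,0.008],"twist":0},{"offset":[0,0,0.014],"twist":0},{"offset":[0,0,0.02],"twist":0},{"offset":[0,0,0.02],"twist":0}]}}

```text
time: 42.2
eef_pos: [0.432, -0.1513, 0.1284]
tcp_rot: [-0.001, 1.0, 0.0, -0.001]
contact_force: [0.6, 0.1, -1.1]
opening: 0.246
finger_force: 39.4
```

Emit:
{"fn": "step_arm", "kwargs": {"motion": [{"offset":[0,0,0.01],"twist":0},{"offset":[0,0,0.018],"twist":0},{"offset":[0,0,0.024],"twist":0},{"offset":[0,0,0.024],"twist":0},{"offset":[0,0,0.024],"twist":0},{"offset":[0,0,0.024],"twist":0}]}}

```text
time: 42.8
eef_pos: [0.4333, -0.1518, 0.1065]
tcp_rot: [-0.001, 1.0, 0.0, 0.0]
contact_force: [-1.0, 1.9, 6.3]
opening: 0.246
finger_force: 40.2
```

Bottom at 0.007, so **yellow is deep (55 mm)**. Next is green at (0.5455, -0.1255).

Emit:
{"fn": "step_arm", "kwargs": {"motion": [{"offset":[0,0,0],"twist":0},{"offset":[0,0,-0.03],"twist":0},{"offset":[0,0,-0.06],"twist":0},{"offset":[0,0,-0.084],"twist":0},{"offset":[0,0,-0.084],"twist":0},{"offset":[-0.03,0.007,-0.084],"twist":0},{"offset":[-0.06,0.014,-0.084],"twist":0},{"offset":[-0.09,0.021,-0.084],"twist":0},{"offset":[-0.112,0.026,-0.084],"twist":0},{"offset":[-0.112,0.026,-0.084],"twist":0},{"offset":[-0.112,0.026,-0.084],"twist":0}]}}

```text
time: 43.9
eef_pos: [0.5435, -0.1249, 0.1872]
tcp_rot: [-0.002, 1.0, 0.001, -0.002]
contact_force: [0.1, 0.5, -1.5]
opening: 0.253
finger_force: 39.4
```

```bash
cat >> h.py <<'E'
def ringpx(hue,w,z=.062):
    """top-ring centre in the scene picture from its column extent and far/near edges"""
    s=ctrl.read_camera('scene');p=np.array(ctrl.get_state()['eef_pos']);g=proj('scene',[*w,z]);hr={'yellow':(17,33),'red':(170,188),'green':(45,88),'blue':(96,122)}[hue]
    m=segm(s,hr,g,13,90);ys,xs=np.nonzero(m);c=np.bincount(ys,minlength=400);
    print(p.round(4),'ring exp',g.round(1),'cols',xs[np.abs(ys-g[1])<5].min(),xs[np.abs(ys-g[1])<5].max(),'top row',ys.min())
    t=proj('scene',[p[0],p[1],p[2]-.0998]);v=s.max(2);print('tip exp',t.round(1))
    for r in range(int(t[1])-7,int(t[1])+1,3):print(r,int(t[0])-8,v[r,int(t[0])-8:int(t[0])+9].tolist())
E
python3 - <<'E'
from h import *
ringpx('green',(.5455,-.1255))
E
```

```text
[ 0.5432 -0.125   0.1875] ring exp [215.  212.3] cols 207 224 top row 207
tip exp [214.7 204.8]
197 206 [122, 122, 129, 130, 132, 135, 134, 95, 76, 67, 76, 101, 114, 104, 91, 249, 255]
200 206 [117, 137, 148, 148, 139, 135, 132, 133, 104, 109, 106, 96, 132, 118, 106, 255, 255]
203 206 [104, 106, 94, 132, 121, 129, 136, 133, 110, 109, 104, 80, 143, 203, 255, 255, 253]
```

Emit:
{"fn": "step_arm", "kwargs": {"motion": [{"offset":[-0.0015,0,0.015],"twist":0},{"offset":[-0.0015,0,0.03],"twist":0},{"offset":[-0.0015,0,0.039],"twist":0},{"offset":[-0.0015,0,0.039],"twist":0}]}}

```text
time: 44.35
eef_pos: [0.5443, -0.1249, 0.1475]
tcp_rot: [-0.001, 1.0, 0.001, -0.002]
contact_force: [0.2, -1.3, -1.0]
opening: 0.247
finger_force: 39.4
```

Emit:
{"fn": "step_arm", "kwargs": {"motion": [{"offset":[0,0,0.008],"twist":0},{"offset":[0,0,0.014],"twist":0},{"offset":[0,0,0.02],"twist":0},{"offset":[0,0,0.02],"twist":0},{"offset":[0,0,0.02],"twist":0}]}}

```text
time: 44.85
eef_pos: [0.5468, -0.1256, 0.1315]
tcp_rot: [-0.002, 1.0, -0.0, 0.001]
contact_force: [0.0, 0.4, 5.1]
opening: 0.249
finger_force: 39.8
```

**Green is short.** On to blue at (0.4287, -0.0114).

Emit:
{"fn": "step_arm", "kwargs": {"motion": [{"offset":[0,0,0],"twist":0},{"offset":[0,0,0],"twist":0},{"offset":[0,0,-0.03],"twist":0},{"offset":[0,0,-0.06],"twist":0},{"offset":[0.01,0.01,-0.06],"twist":0},{"offset":[0.035,0.035,-0.06],"twist":0},{"offset":[0.06,0.06,-0.06],"twist":0},{"offset":[0.09,0.09,-0.06],"twist":0},{"offset":[0.117,0.114,-0.06],"twist":0},{"offset":[0.117,0.114,-0.06],"twist":0},{"offset":[0.117,0.114,-0.06],"twist":0}]}}

```text
time: 45.95
eef_pos: [0.4276, -0.0109, 0.1891]
tcp_rot: [-0.002, 1.0, 0.0, -0.0]
contact_force: [-0.4, 0.3, -0.2]
opening: 0.248
finger_force: 39.5
```

```bash
python3 - <<'E'
from h import *
ringpx('blue',(.4287,-.0114))
E
```

```text
[ 0.4284 -0.0115  0.1896] ring exp [260.  184.5] cols 253 268 top row 180
tip exp [260.1 177. ]
170 252 [183, 186, 186, 183, 186, 190, 156, 166, 101, 106, 108, 85, 80, 81, 82, 81, 81]
173 252 [184, 185, 188, 192, 153, 153, 160, 166, 88, 102, 102, 84, 79, 82, 82, 81, 82]
176 252 [182, 181, 183, 152, 157, 167, 155, 74, 94, 103, 101, 88, 106, 105, 106, 109, 110]
```

Emit:
{"fn": "step_arm", "kwargs": {"motion": [{"offset":[0,0,0.015],"twist":0},{"offset":[0,0,0.03],"twist":0},{"offset":[0,0,0.04],"twist":0},{"offset":[0,0,0.04],"twist":0}]}}

```text
time: 46.4
eef_pos: [0.4279, -0.0119, 0.1484]
tcp_rot: [-0.001, 1.0, 0.001, -0.002]
contact_force: [0.5, -0.3, -1.2]
opening: 0.246
finger_force: 39.5
```

Emit:
{"fn": "step_arm", "kwargs": {"motion": [{"offset":[0,0,0.008],"twist":0},{"offset":[0,0,0.014],"twist":0},{"offset":[0,0,0.02],"twist":0},{"offset":[0,0,0.02],"twist":0},{"offset":[0,0,0.02],"twist":0}]}}

```text
time: 46.9
eef_pos: [0.4297, -0.012, 0.1315]
tcp_rot: [-0.002, 1.0, -0.0, 0.001]
contact_force: [-0.1, 0.4, 4.2]
opening: 0.249
finger_force: 39.9
```

**Blue is short.** All four wells are read: yellow goes in the case, and red, green and blue go in the tray. I return the rod to its stand.

Emit:
{"fn": "step_arm", "kwargs": {"motion": [{"offset":[0,0,0],"twist":0},{"offset":[0,0,0],"twist":0},{"offset":[0,0,-0.03],"twist":0},{"offset":[0,0,-0.06],"twist":0},{"offset":[-0.015,-0.005,-0.09],"twist":0},{"offset":[-0.05,-0.016,-0.095],"twist":0},{"offset":[-0.09,-0.029,-0.095],"twist":0},{"offset":[-0.13,-0.042,-0.095],"twist":0},{"offset":[-0.17,-0.055,-0.095],"twist":0},{"offset":[-0.21,-0.068,-0.095],"twist":0},{"offset":[-0.245,-0.079,-0.095],"twist":0},{"offset":[-0.2613,-0.083,-0.095],"twist":0}]}}

```text
time: 48.1
eef_pos: [0.692, -0.0949, 0.2232]
tcp_rot: [-0.001, 1.0, 0.0, -0.001]
contact_force: [-0.0, 0.4, 0.0]
opening: 0.245
finger_force: 39.5
```

Emit:
{"fn": "step_arm", "kwargs": {"motion": [{"offset":[0,0,0],"twist":0},{"offset":[0,0,0],"twist":0},{"offset":[0,0,0],"twist":0}]}}

```text
time: 48.4
eef_pos: [0.6891, -0.0933, 0.2247]
tcp_rot: [-0.002, 1.0, 0.0, -0.001]
contact_force: [0.1, 0.3, -1.3]
opening: 0.249
finger_force: 39.5
```

```bash
python3 - <<'E'
from h import *
s=ctrl.read_camera('scene');p=np.array(st()['eef_pos']);t=proj('scene',[p[0],p[1],p[2]-.0998]);print('tip exp',t, 'hole exp',proj('scene',[.691,-.0946,.085]));v=s.max(2)
for r in range(int(t[1])-8,int(t[1])+14,2):print(r,int(t[0])-9,v[r,int(t[0])-9:int(t[0])+10].tolist())
E
```

```text
{'time': 48.45, 'qpos': [-0.2802, 0.3438, 1.5365, 0.0, 1.2623, -1.8543], 'dq': [-0.0012, -0.0056, -0.0063, 0.0012, -0.0002, -0.0001], 'joint_efforts': [-0.0909, -42.7183, -29.5029, -0.0024, -0.0025, -0.0001], 'eef_pos': [0.6892, -0.0933, 0.2251], 'tcp_rot': [-0.0017, 1.0, 0.0001, -0.0005], 'contact_force': [0.5253, -0.8562, -0.5719], 'wrist_torque': [0.0437, 0.0326, 0.0265], 'finger_force': 39.468, 'opening': 0.2466}
tip exp [219.64000054 239.18767094] hole exp [219.86189078 250.92703326]
231 210 [172, 103, 93, 88, 99, 100, 101, 113, 66, 71, 72, 60, 70, 114, 123, 255, 255, 255, 255]
233 210 [212, 219, 197, 163, 177, 117, 120, 125, 126, 111, 115, 110, 77, 224, 255, 255, 255, 255, 156]
235 210 [238, 208, 207, 208, 212, 214, 217, 222, 188, 102, 111, 109, 78, 255, 255, 255, 204, 108, 113]
237 210 [208, 250, 255, 255, 255, 255, 255, 255, 255, 108, 109, 110, 89, 137, 177, 180, 109, 117, 121]
239 210 [200, 202, 207, 207, 199, 206, 204, 203, 210, 160, 122, 113, 126, 186, 188, 110, 112, 122, 123]
241 210 [208, 210, 207, 198, 201, 200, 208, 201, 207, 177, 170, 177, 176, 180, 121, 123, 127, 127, 129]
243 210 [123, 125, 126, 128, 127, 127, 128, 128, 131, 131, 132, 134, 133, 133, 134, 135, 135, 134, 134]
245 210 [133, 135, 136, 136, 136, 136, 136, 136, 135, 134, 135, 135, 135, 134, 135, 135, 133, 134, 134]
247 210 [126, 127, 148, 130, 132, 133, 134, 133, 132, 136, 139, 139, 139, 137, 135, 135, 134, 134, 134]
249 210 [179, 180, 181, 188, 146, 131, 133, 135, 131, 127, 133, 136, 136, 132, 132, 137, 135, 134, 134]
251 210 [255, 255, 255, 227, 234, 187, 148, 119, 115, 146, 117, 108, 107, 115, 122, 121, 135, 135, 135]
```

Emit:
{"fn": "step_arm", "kwargs": {"motion": [{"offset":[-0.0018,-0.0015,0.01],"twist":0},{"offset":[-0.0018,-0.0015,0.025],"twist":0},{"offset":[-0.0018,-0.0015,0.035],"twist":0},{"offset":[-0.0018,-0.0015,0.045],"twist":0},{"offset":[-0.0018,-0.0015,0.053],"twist":0},{"offset":[-0.0018,-0.0015,0.053],"twist":0}]}}

```text
time: 49.05
eef_pos: [0.691, -0.0951, 0.1699]
tcp_rot: [-0.001, 1.0, 0.001, -0.002]
contact_force: [-0.4, -0.2, -0.7]
opening: 0.245
finger_force: 39.5
```

Emit:
{"fn": "step_arm", "kwargs": {"motion": [{"offset":[0,0,0.015],"twist":0},{"offset":[0,0,0.03],"twist":0},{"offset":[0,0,0.042],"twist":0},{"offset":[0,0,0.05],"twist":0},{"offset":[0,0,0.055],"twist":0},{"offset":[0,0,0.055],"twist":0},{"offset":[0,0,0.055],"twist":0}]}}

```text
time: 49.75
eef_pos: [0.6923, -0.0954, 0.1177]
tcp_rot: [-0.002, 1.0, -0.0, 0.0]
contact_force: [-0.2, -0.7, -0.8]
opening: 0.248
finger_force: 39.5
```

Emit:
{"fn": "step_arm", "kwargs": {"motion": [{"offset":[0,0,0],"twist":0},{"offset":[0,0,0],"twist":0},{"offset":[0,0,0],"twist":0},{"offset":[0,0,-0.03],"twist":0},{"offset":[0,0,-0.07],"twist":0},{"offset":[0,0,-0.11],"twist":0},{"offset":[0,0,-0.11],"twist":0}], "gripper": 0.045}}

```text
time: 50.45
eef_pos: [0.6956, -0.0963, 0.237]
tcp_rot: [-0.002, 1.0, -0.002, 0.007]
contact_force: [0.6, -0.0, 1.0]
opening: 0.526
finger_force: 0.0
```

The rod is dropped home. Now the inserts: green first.

Emit:
{"fn": "step_arm", "kwargs": {"motion": [{"offset":[0.035,-0.0075,0],"twist":0},{"offset":[0.075,-0.016,0],"twist":0},{"offset":[0.115,-0.0245,0],"twist":0},{"offset":[0.1455,-0.031,0.02],"twist":0},{"offset":[0.1455,-0.031,0.05],"twist":0},{"offset":[0.1455,-0.031,0.08],"twist":0},{"offset":[0.1455,-0.031,0.1],"twist":0},{"offset":[0.1455,-0.031,0.1],"twist":0},{"offset":[0.1455,-0.031,0.1],"twist":0}], "gripper": 0.08}}

```text
time: 51.35
eef_pos: [0.5466, -0.1267, 0.1275]
tcp_rot: [-0.002, 1.0, 0.0, -0.0]
contact_force: [-0.6, -0.8, 0.9]
opening: 0.937
finger_force: 0.0
```

```bash
python3 - <<'E'
from h import *
ringpx('green',(.5455,-.1255));ringpx('red',(.5452,-.0074));ringpx('blue',(.4287,-.0114));ringpx('yellow',(.4335,-.1515))
s=ctrl.read_camera('scene');h=segm(s,(3,20),(220,233),40,110);ys,xs=np.nonzero(h);print('rod top',xs[ys<ys.min()+5].mean(),ys.min(),ys.max())
o=np.load('pics/s0.npy');h=segm(o,(3,20),(220,240),25,110);ys,xs=np.nonzero(h);print('rod start',xs[ys<ys.min()+5].mean(),ys.min(),ys.max())
E
```

```text
[ 0.5474 -0.1271  0.1285] ring exp [215.  212.3] cols 208 224 top row 207
tip exp [215.  221.3]
214 207 [121, 93, 99, 91, 91, 94, 109, 123, 128, 131, 127, 129, 99, 92, 92, 92, 97]
217 207 [188, 83, 107, 128, 121, 129, 99, 100, 97, 95, 93, 98, 99, 99, 106, 104, 82]
220 207 [178, 113, 127, 102, 93, 93, 87, 93, 99, 99, 88, 90, 92, 92, 93, 102, 121]
[ 0.5477 -0.1272  0.1291] ring exp [259.6 214.2] cols 251 269 top row 208
tip exp [215.  221.3]
214 206 [174, 122, 95, 88, 90, 92, 94, 108, 123, 128, 131, 128, 128, 98, 90, 92, 92]
217 206 [175, 189, 84, 105, 129, 122, 102, 98, 101, 98, 90, 92, 98, 95, 99, 105, 105]
220 206 [169, 178, 113, 126, 102, 93, 93, 88, 92, 99, 97, 87, 89, 91, 92, 92, 102]
[ 0.5478 -0.1272  0.1292] ring exp [260.  184.5] cols 253 268 top row 179
tip exp [215.  221.2]
214 206 [174, 121, 96, 88, 91, 92, 96, 108, 124, 127, 131, 127, 127, 100, 91, 92, 92]
217 206 [175, 188, 84, 106, 128, 123, 101, 99, 101, 97, 88, 94, 97, 96, 100, 106, 105]
220 206 [169, 178, 114, 127, 102, 93, 93, 87, 91, 97, 98, 89, 90, 92, 90, 93, 103]
[ 0.5477 -0.1272  0.1291] ring exp [210.8 183.5] cols 199 222 top row 178
tip exp [215.  221.2]
214 206 [174, 121, 94, 90, 91, 90, 96, 109, 123, 128, 130, 126, 127, 100, 90, 92, 92]
217 206 [174, 188, 83, 105, 129, 123, 102, 97, 102, 98, 89, 93, 97, 95, 100, 106, 104]
220 206 [169, 178, 113, 128, 104, 93, 94, 88, 91, 98, 98, 89, 90, 93, 91, 93, 103]
rod top 210.64285714285714 196 252
rod start 219.8 230 252
```

Emit:
{"fn": "step_arm", "kwargs": {"motion": [{"offset":[0.0015,0.0015,0.03],"twist":0},{"offset":[0.0015,0.0015,0.06],"twist":0},{"offset":[0.0015,0.0015,0.08],"twist":0},{"offset":[0.0015,0.0015,0.09],"twist":0},{"offset":[0.0015,0.0015,0.09],"twist":0}]}}

```text
time: 52.1
eef_pos: [0.5445, -0.125, 0.0364]
tcp_rot: [-0.002, 1.0, 0.0, -0.001]
contact_force: [-0.3, -0.6, -0.4]
opening: 0.937
finger_force: 0.0
```

Emit:
{"fn": "step_arm", "kwargs": {"motion": [{"offset":[0,0,0],"twist":0},{"offset":[0,0,0],"twist":0},{"offset":[0,0,0],"twist":0},{"offset":[0,0,0],"twist":0}], "gripper": 0.03, "grip_force": 45}}

```text
time: 52.5
eef_pos: [0.5465, -0.1257, 0.0393]
tcp_rot: [-0.002, 1.0, -0.001, 0.002]
contact_force: [-0.7, 1.5, 5.8]
opening: 0.533
finger_force: 46.6
```

Emit:
{"fn": "step_arm", "kwargs": {"motion": [{"offset":[0,0,-0.02],"twist":0},{"offset":[0,0,-0.05],"twist":0},{"offset":[0,0,-0.08],"twist":0},{"offset":[0,0,-0.1],"twist":0},{"offset":[0,-0.04,-0.1],"twist":0},{"offset":[0,-0.08,-0.1],"twist":0},{"offset":[-0.005,-0.12,-0.1],"twist":0},{"offset":[-0.009,-0.16,-0.1],"twist":0},{"offset":[-0.009,-0.197,-0.1],"twist":0},{"offset":[-0.009,-0.197,-0.1],"twist":0},{"offset":[-0.009,-0.197,-0.1],"twist":0}]}}

```text
time: 53.6
eef_pos: [0.5538, -0.3226, 0.1363]
tcp_rot: [-0.001, 1.0, 0.001, -0.001]
contact_force: [0.2, 0.9, -2.7]
opening: 0.537
finger_force: 47.0
```

Emit:
{"fn": "step_arm", "kwargs": {"motion": [{"offset":[0,0,0.03],"twist":0},{"offset":[0,0,0.06],"twist":0},{"offset":[0,0,0.08],"twist":0},{"offset":[0,0,0.088],"twist":0},{"offset":[0,0,0.094],"twist":0},{"offset":[0,0,0.094],"twist":0},{"offset":[0,0,0.094],"twist":0}]}}

```text
time: 54.3
eef_pos: [0.5556, -0.3224, 0.0446]
tcp_rot: [-0.002, 1.0, -0.001, 0.001]
contact_force: [-0.1, -0.2, -2.5]
opening: 0.528
finger_force: 47.1
```

Emit:
{"fn": "step_arm", "kwargs": {"motion": [{"offset":[0,0,0],"twist":0},{"offset":[0,0,0],"twist":0},{"offset":[0,0,0],"twist":0},{"offset":[0,0,-0.03],"twist":0},{"offset":[0,0,-0.06],"twist":0},{"offset":[0,0,-0.09],"twist":0},{"offset":[0,0.04,-0.09],"twist":0},{"offset":[0,0.08,-0.09],"twist":0},{"offset":[0,0.12,-0.09],"twist":0},{"offset":[0,0.16,-0.09],"twist":0},{"offset":[0.004,0.2,-0.09],"twist":0},{"offset":[0.009,0.24,-0.09],"twist":0}], "gripper": 0.075}}

```text
time: 55.5
eef_pos: [0.545, -0.0809, 0.1339]
tcp_rot: [-0.001, 1.0, -0.0, 0.001]
contact_force: [-0.2, -0.5, 1.5]
opening: 0.876
finger_force: 0.0
```

Emit:
{"fn": "step_arm", "kwargs": {"motion": [{"offset":[0,0.035,0],"twist":0},{"offset":[0,0.0745,0],"twist":0},{"offset":[0,0.0745,0],"twist":0},{"offset":[0,0.0745,0],"twist":0},{"offset":[0,0.0745,0],"twist":0}], "gripper": 0.08}}

```text
time: 56.0
eef_pos: [0.545, -0.0086, 0.1336]
tcp_rot: [-0.001, 1.0, -0.0, 0.0]
contact_force: [-0.0, 0.2, 0.2]
opening: 0.935
finger_force: 0.0
```

Emit:
{"fn": "step_arm", "kwargs": {"motion": [{"offset":[0,0.001,0.03],"twist":0},{"offset":[0,0.001,0.06],"twist":0},{"offset":[0,0.001,0.085],"twist":0},{"offset":[0,0.001,0.095],"twist":0},{"offset":[0,0.001,0.095],"twist":0}]}}

```text
time: 56.5
eef_pos: [0.5437, -0.0076, 0.0368]
tcp_rot: [-0.001, 1.0, 0.0, -0.002]
contact_force: [0.2, 0.3, 0.4]
opening: 0.936
finger_force: 0.0
```

Emit:
{"fn": "step_arm", "kwargs": {"motion": [{"offset":[0,0,0],"twist":0},{"offset":[0,0,0],"twist":0},{"offset":[0,0,0],"twist":0},{"offset":[0,0,0],"twist":0},{"offset":[0,0,-0.03],"twist":0},{"offset":[0,0,-0.06],"twist":0},{"offset":[0,0,-0.09],"twist":0},{"offset":[0,0,-0.12],"twist":0}], "gripper": 0.03}}

```text
time: 57.3
eef_pos: [0.5438, -0.0064, 0.1586]
tcp_rot: [-0.002, 1.0, 0.0, -0.001]
contact_force: [1.2, -0.7, -2.9]
opening: 0.522
finger_force: 47.1
```

Emit:
{"fn": "step_arm", "kwargs": {"motion": [{"offset":[0.005,-0.03,0],"twist":0},{"offset":[0.012,-0.07,0],"twist":0},{"offset":[0.019,-0.11,0],"twist":0},{"offset":[0.026,-0.15,0],"twist":0},{"offset":[0.033,-0.19,0],"twist":0},{"offset":[0.04,-0.23,0],"twist":0},{"offset":[0.047,-0.27,0],"twist":0},{"offset":[0.055,-0.3,0],"twist":0},{"offset":[0.055,-0.315,0],"twist":0},{"offset":[0.055,-0.315,0],"twist":0},{"offset":[0.055,-0.315,0],"twist":0}]}}

```text
time: 58.4
eef_pos: [0.4906, -0.3207, 0.1576]
tcp_rot: [-0.002, 1.0, 0.001, -0.0]
contact_force: [0.2, -0.0, -2.7]
opening: 0.518
finger_force: 47.1
```

Emit:
{"fn": "step_arm", "kwargs": {"motion": [{"offset":[0,-0.001,0.03],"twist":0},{"offset":[0,-0.001,0.06],"twist":0},{"offset":[0,-0.001,0.09],"twist":0},{"offset":[0,-0.001,0.107],"twist":0},{"offset":[0,-0.001,0.114],"twist":0},{"offset":[0,-0.001,0.114],"twist":0},{"offset":[0,-0.001,0.114],"twist":0}]}}

```text
time: 59.1
eef_pos: [0.4915, -0.3218, 0.0449]
tcp_rot: [-0.002, 1.0, -0.0, 0.0]
contact_force: [-0.1, -0.1, -3.0]
opening: 0.521
finger_force: 46.4
```

Emit:
{"fn": "step_arm", "kwargs": {"motion": [{"offset":[0,0,0],"twist":0},{"offset":[0,0,0],"twist":0},{"offset":[0,0,0],"twist":0},{"offset":[0,0,-0.03],"twist":0},{"offset":[0,0,-0.06],"twist":0},{"offset":[0,0,-0.09],"twist":0},{"offset":[0.008,0.04,-0.09],"twist":0},{"offset":[0.016,0.08,-0.09],"twist":0},{"offset":[0.024,0.12,-0.09],"twist":0},{"offset":[0.032,0.16,-0.09],"twist":0},{"offset":[0.04,0.2,-0.09],"twist":0},{"offset":[0.048,0.24,-0.09],"twist":0}], "gripper": 0.075}}

```text
time: 60.3
eef_pos: [0.4416, -0.0818, 0.1347]
tcp_rot: [-0.001, 1.0, -0.0, 0.001]
contact_force: [1.4, 1.1, 0.4]
opening: 0.878
finger_force: 0.0
```

Emit:
{"fn": "step_arm", "kwargs": {"motion": [{"offset":[0.006,0.035,0],"twist":0},{"offset":[0.0135,0.071,0],"twist":0},{"offset":[0.0135,0.071,0],"twist":0},{"offset":[0.0135,0.071,0],"twist":0},{"offset":[0.0135,0.071,0],"twist":0}], "gripper": 0.08}}

```text
time: 60.8
eef_pos: [0.4288, -0.0129, 0.1348]
tcp_rot: [-0.001, 1.0, -0.0, 0.001]
contact_force: [-0.5, -0.7, -0.0]
opening: 0.935
finger_force: 0.0
```

Emit:
{"fn": "step_arm", "kwargs": {"motion": [{"offset":[0,0.0015,0.03],"twist":0},{"offset":[0,0.0015,0.06],"twist":0},{"offset":[0,0.0015,0.085],"twist":0},{"offset":[0,0.0015,0.096],"twist":0},{"offset":[0,0.0015,0.096],"twist":0}]}}

```text
time: 61.3
eef_pos: [0.4273, -0.0112, 0.0369]
tcp_rot: [-0.001, 1.0, 0.0, -0.002]
contact_force: [0.1, 0.7, 0.0]
opening: 0.933
finger_force: 0.0
```

Emit:
{"fn": "step_arm", "kwargs": {"motion": [{"offset":[0,0,0],"twist":0},{"offset":[0,0,0],"twist":0},{"offset":[0,0,0],"twist":0},{"offset":[0,0,0],"twist":0},{"offset":[0,0,-0.03],"twist":0},{"offset":[0,0,-0.06],"twist":0},{"offset":[0,0,-0.09],"twist":0},{"offset":[0,0,-0.12],"twist":0}], "gripper": 0.03}}

```text
time: 62.1
eef_pos: [0.4275, -0.0103, 0.1591]
tcp_rot: [-0.002, 1.0, 0.0, -0.0]
contact_force: [1.1, -0.2, -1.5]
opening: 0.528
finger_force: 47.2
```

Emit:
{"fn": "step_arm", "kwargs": {"motion": [{"offset":[0,-0.03,0],"twist":0},{"offset":[0,-0.07,0],"twist":0},{"offset":[0,-0.11,0],"twist":0},{"offset":[0,-0.15,0],"twist":0},{"offset":[0,-0.19,0],"twist":0},{"offset":[0.003,-0.23,0],"twist":0},{"offset":[0.003,-0.27,0],"twist":0},{"offset":[0.003,-0.3,0],"twist":0},{"offset":[0.003,-0.3115,0],"twist":0},{"offset":[0.003,-0.3115,0],"twist":0},{"offset":[0.003,-0.3115,0],"twist":0}]}}

```text
time: 63.2
eef_pos: [0.4259, -0.3208, 0.1577]
tcp_rot: [-0.002, 1.0, 0.001, -0.0]
contact_force: [-0.4, 0.6, -2.4]
opening: 0.536
finger_force: 47.2
```

Place blue, then go over to yellow at (0.4335, -0.1515).

Emit:
{"fn": "step_arm", "kwargs": {"motion": [{"offset":[0,-0.001,0.03],"twist":0},{"offset":[0,-0.001,0.06],"twist":0},{"offset":[0,-0.001,0.09],"twist":0},{"offset":[0,-0.001,0.107],"twist":0},{"offset":[0,-0.001,0.1145],"twist":0},{"offset":[0,-0.001,0.1145],"twist":0},{"offset":[0,-0.001,0.1145],"twist":0}]}}

```text
time: 63.9
eef_pos: [0.4268, -0.3222, 0.0445]
tcp_rot: [-0.002, 1.0, -0.0, 0.0]
contact_force: [1.3, 0.5, -1.8]
opening: 0.528
finger_force: 47.2
```

Emit:
{"fn": "step_arm", "kwargs": {"motion": [{"offset":[0,0,0],"twist":0},{"offset":[0,0,0],"twist":0},{"offset":[0,0,0],"twist":0},{"offset":[0,0,-0.03],"twist":0},{"offset":[0,0,-0.06],"twist":0},{"offset":[0,0,-0.09],"twist":0},{"offset":[-0.002,0.04,-0.09],"twist":0},{"offset":[-0.004,0.08,-0.09],"twist":0},{"offset":[-0.006,0.12,-0.09],"twist":0},{"offset":[-0.007,0.1705,-0.09],"twist":0},{"offset":[-0.007,0.1705,-0.09],"twist":0},{"offset":[-0.007,0.1705,-0.09],"twist":0}], "gripper": 0.078}}

```text
time: 65.1
eef_pos: [0.4328, -0.1518, 0.1341]
tcp_rot: [-0.003, 1.0, -0.0, 0.0]
contact_force: [-0.7, -0.2, 0.8]
opening: 0.911
finger_force: 0.0
```

Emit:
{"fn": "step_arm", "kwargs": {"motion": [{"offset":[0,0,0],"twist":0},{"offset":[0,0,0],"twist":0},{"offset":[0,0,0],"twist":0}]}}

```text
time: 65.4
eef_pos: [0.4328, -0.1537, 0.1339]
tcp_rot: [-0.001, 1.0, -0.0, 0.0]
contact_force: [-0.4, -0.5, -0.4]
opening: 0.913
finger_force: 0.0
```

```bash
python3 - <<'E'
from h import *
ringpx('yellow',(.4335,-.1515))
E
```

```text
[ 0.4327 -0.1536  0.1338] ring exp [210.8 183.5] cols 204 220 top row 178
tip exp [210.7 190.5]
183 202 [192, 187, 144, 132, 136, 141, 97, 103, 113, 120, 123, 124, 118, 98, 135, 137, 137]
186 202 [224, 234, 124, 151, 193, 152, 152, 155, 130, 132, 134, 137, 137, 138, 139, 135, 126]
189 202 [248, 173, 131, 119, 131, 146, 125, 125, 129, 130, 127, 134, 127, 129, 167, 129, 122]
```

Emit:
{"fn": "step_arm", "kwargs": {"motion": [{"offset":[-0.0005,0.002,0.03],"twist":0},{"offset":[-0.0005,0.002,0.06],"twist":0},{"offset":[-0.0005,0.002,0.085],"twist":0},{"offset":[-0.0005,0.002,0.096],"twist":0},{"offset":[-0.0005,0.002,0.096],"twist":0}]}}

```text
time: 65.95
eef_pos: [0.432, -0.1503, 0.0363]
tcp_rot: [-0.001, 1.0, 0.001, -0.002]
contact_force: [0.5, -0.2, -1.2]
opening: 0.915
finger_force: 0.0
```

Emit:
{"fn": "step_arm", "kwargs": {"motion": [{"offset":[0,0,0],"twist":0},{"offset":[0,0,0],"twist":0},{"offset":[0,0,0],"twist":0},{"offset":[0,0,0],"twist":0},{"offset":[0,0,-0.03],"twist":0},{"offset":[0,0,-0.06],"twist":0},{"offset":[0,0,-0.09],"twist":0},{"offset":[0,0,-0.12],"twist":0},{"offset":[0,0,-0.15],"twist":0},{"offset":[0,0,-0.15],"twist":0}], "gripper": 0.03}}

```text
time: 66.95
eef_pos: [0.4353, -0.1518, 0.1922]
tcp_rot: [-0.002, 1.0, -0.002, 0.004]
contact_force: [0.7, 0.5, -1.4]
opening: 0.53
finger_force: 47.5
```

Emit:
{"fn": "step_arm", "kwargs": {"motion": [{"offset":[-0.01,0.035,0],"twist":0},{"offset":[-0.021,0.075,0],"twist":0},{"offset":[-0.032,0.115,0],"twist":0},{"offset":[-0.043,0.155,0],"twist":0},{"offset":[-0.054,0.195,0],"twist":0},{"offset":[-0.065,0.235,0],"twist":0},{"offset":[-0.076,0.275,0],"twist":0},{"offset":[-0.09,0.315,0],"twist":0},{"offset":[-0.1,0.355,0],"twist":0},{"offset":[-0.1115,0.3935,0],"twist":0},{"offset":[-0.1115,0.3935,0],"twist":0},{"offset":[-0.1115,0.3935,0],"twist":0}]}}

```text
time: 68.15
eef_pos: [0.5421, 0.2437, 0.1851]
tcp_rot: [-0.003, 1.0, -0.001, -0.002]
contact_force: [0.4, 0.1, -2.9]
opening: 0.534
finger_force: 47.7
```

Emit:
{"fn": "step_arm", "kwargs": {"motion": [{"offset":[0,0,0.03],"twist":0},{"offset":[0,0,0.06],"twist":0},{"offset":[0,0,0.09],"twist":0},{"offset":[0,0,0.115],"twist":0},{"offset":[0,0,0.132],"twist":0},{"offset":[0,0,0.141],"twist":0},{"offset":[0,0,0.141],"twist":0},{"offset":[0,0,0.141],"twist":0}]}}

```text
time: 68.95
eef_pos: [0.5435, 0.2424, 0.0468]
tcp_rot: [-0.001, 1.0, -0.0, 0.0]
contact_force: [0.0, 0.6, -2.8]
opening: 0.534
finger_force: 47.8
```

Emit:
{"fn": "step_arm", "kwargs": {"motion": [{"offset":[0,0,0],"twist":0},{"offset":[0,0,0],"twist":0},{"offset":[0,0,0],"twist":0},{"offset":[0,0,-0.03],"twist":0},{"offset":[0,0,-0.06],"twist":0},{"offset":[0,0,-0.1],"twist":0},{"offset":[0,0,-0.14],"twist":0},{"offset":[0,0,-0.18],"twist":0},{"offset":[0.03,-0.03,-0.22],"twist":0},{"offset":[0.06,-0.06,-0.25],"twist":0}], "gripper": 0.065}}

```text
time: 69.95
eef_pos: [0.4896, 0.1888, 0.2934]
tcp_rot: [-0.002, 1.0, 0.0, 0.001]
contact_force: [0.9, -0.6, 1.2]
opening: 0.759
finger_force: 0.0
```

Emit:
{"fn": "step_arm", "kwargs": {"motion": [{"offset":[0.0,0.04,0],"twist":0},{"offset":[0.02,0.08,0],"twist":0},{"offset":[0.04,0.12,0],"twist":0},{"offset":[0.06,0.16,0],"twist":0},{"offset":[0.09,0.2,0],"twist":0},{"offset":[0.12,0.24,0],"twist":0},{"offset":[0.14,0.28,0],"twist":0},{"offset":[0.16,0.31,0],"twist":0},{"offset":[0.16,0.31,0],"twist":0}]}}

```text
time: 70.85
eef_pos: [0.3258, 0.5013, 0.2909]
tcp_rot: [-0.004, 1.0, 0.001, -0.0]
contact_force: [0.1, -0.1, -0.6]
opening: 0.764
finger_force: 0.0
```

```bash
python3 - <<'E'
from h import *
s=ctrl.read_camera('scene');t=ctrl.read_camera('top');st()
a=cv2.resize(s[150:310,90:440],(800,366),interpolation=cv2.INTER_CUBIC)
b=cv2.resize(t[85:255,70:420],None,fx=1.37,fy=1.37,interpolation=cv2.INTER_CUBIC)
o=np.zeros((600,800,3),np.uint8);o[:366]=a;o[366:366+b.shape[0],:b.shape[1]]=b[:234];
c=cv2.resize(s[215:295,190:270],(230,230),interpolation=cv2.INTER_CUBIC);o[368:598,560:790]=c
cv2.imwrite('pics/final.png',o)
E
```

```text
{'time': 70.95, 'qpos': [0.8194, 0.0819, 1.7228, -0.0007, 1.337, -0.7562], 'dq': [-0.0361, -0.0119, 0.0129, -0.0005, -0.0011, 0.0], 'joint_efforts': [0.9778, -32.992, -29.9982, 0.0554, -0.007, 0.0103], 'eef_pos': [0.328, 0.4987, 0.2908], 'tcp_rot': [-0.0025, 1.0, -0.0002, 0.0002], 'contact_force': [-0.0185, -0.7442, -0.299], 'wrist_torque': [-0.0128, -0.0093, -0.0487], 'finger_force': 0.0, 'opening': 0.7608}
```

View pics/final.png

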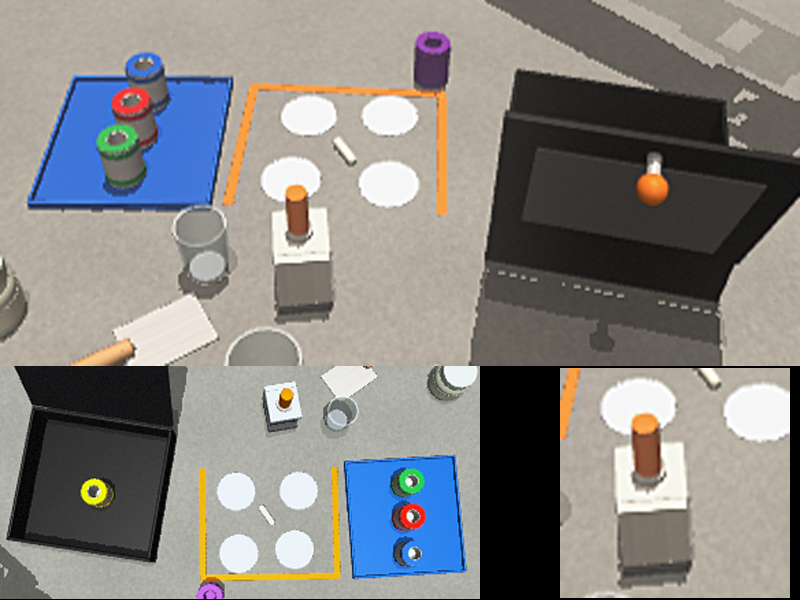

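The final picture shows yellow upright in the case at (95,490), with green (410,481), red (410,517) and blue (410,553) upright in the tray. The rod is home in the stand at (645,455), the lid is open, and the beaker at (200,240) has not moved. Handing in.

```bash
python3 -c "
from plant import ctrl
print(ctrl.sign_off())"
```

```text
the job is handed in; nothing more can be done
None
```

The job is handed in (no verdict was returned): the lid rests open on its stop (after several dropped attempts); the wells read red, green and blue 30 mm (now in the tray) and yellow 55 mm (now in the case); the rod is back in its stand and the beaker was not touched.

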